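# Set the length stop of the mitre box to a sample stake

## Robot

A 7-joint arm with a two-finger parallel gripper is mounted at the origin on the work surface. World frame = base frame: x ahead of the robot, y to its left, z up, the work surface at z = 0. Lengths are in m, angles in degrees, forces in N, time in s.
With the tool pointing down it reaches from about 0.425 to 0.95 m from the base axis. Payload 16.7 kg.
Tool frame: the origin (TCP) lies midway between the tips of the shut fingers; the grasp point (between the pads) lies 19 mm behind it; z points along the fingers, y is the direction in which the jaws open and shut (so a half turn about z gives the same grasp; the last joint's range is limited). The gripper opens to 94 mm and grips with 3 to 60 N. Pads are 16 mm wide; open, the fingers measure 119 mm over their backs; the gripper's body (75 mm by 177 mm) begins 78 mm behind the grasp point.
Start: joints at [66.664, 24.414, 4.234, 92.017, -1.954, 63.644, -3.845], TCP at [0.172, -0.653, 0.173] pointing down, gripper open.
Joint ranges: [-163.25, 163.25], [-28.42, 122.38], [-70.27, 78.77], [12.13, 141.07], [-58.53, 238.53], [9.26, 117.41], [-156.51, 156.51]. Speed limits (degrees/s): [108.29, 108.29, 136.94, 136.94, 172.46, 172.46, 172.46].

## Interface

Orientations are given as [roll, pitch, yaw] about the fixed x, y, z axes, in that order (R = Rz(yaw) Ry(pitch) Rx(roll)).
In Python, from station import manip gives the robot as it stands. The module is installed in compiled form; this text tells all that it offers.
- The arm moves only by the tool carry_out, never from a script. Its argument "steps" is a list that holds one entry, the list of rows, each a list of 6 numbers: the shift along the tool's x, y, z in m, then the turn, a rotation vector about the tool's x, y, z in rad. In form: [[[dx, dy, dz, wx, wy, wz], ...]]. A call has 1 to 5 rows; each row shifts and turns the commanded pose from where the row before left it, along the tool's axes as they then stand; what a row does not reach is not made up. A row lasts 1/12 s, in which the tool goes at most 41.7 mm and 7.16 degrees, less where a joint would pass 70% of its speed; a pose out of reach is approached as far as the arm can. A call with a gripper value outside its range is refused whole. "fingers" is the finger opening in m, from 0 to 0.094, set as the call begins (left out, the last holds). The fingers move at their own pace and stop on an object; the grip force is fixed at half the most. Time passes only in rows, so rows that do not move let the fingers close. It gives the time, the measured TCP pose, the force and the opening at its end, in the units of the state.
- manip.state(): the state, without advancing time (a new reading comes with each control period).
- manip.camera(name): name is "side" or "top" or "wrist"; returns a dict with "image" (480x640x3 uint8, red, green, blue), "fx", "fy", "cx", "cy" (pixels), "position" and "attitude" of the camera in the world. Camera axes: x right, y down, z forward; pixel columns grow to the right and rows downward; lengths in m; the calibration is good to about 2 mm. The wrist camera is an equidistant fisheye: a pixel r from the principal point sees the ray r / f radians off the axis. A picture is of the moment at which its call begins. There is no depth.
- manip.finish_job(): hands the job in, once; it reports no verdict.
The state is a dict: "time_s": time; "qpos": joint angles; "qd": joint speeds; "joint_torque": joint torques, N m; "tool_pos": TCP position; "tool_rot": TCP orientation; "wrist_force": force on the tool from outside, world axes, zero at the start; "ft_torque": the same for the moment, N m; "gripper_width": finger opening in m.
Only numpy, scipy, OpenCV 4.12 (cv2) and the standard library are available. Lean on these libraries where they do the work, as an engineer would, in place of code of your own. Each camera call takes 0.05 s, during which the arm holds its last target.

## Task

Set the length stop of the mitre box to the sample plant stake lying in its trough, so that more stakes can be sawn to the same length. Loosen the stop's thumb screw before you move the stop, slide the stop up until the stake is home against the parked saw blade and sits lightly nipped between blade and stop - go by feel, without bowing the thin blade - and tighten the thumb screw again so that the stop is held fast. Leave the other things on and around the box undisturbed.

Things in the scene. Friction and masses are not known exactly. Their poses are not given: they have to be found in the camera images.
- screw: Steel spade-head thumb screw, upright on top of the stop's collar: the set screw that clamps the collar to the rod. Flat paddle 34 mm wide (own x axis), 9 mm thick (own y), 28 mm tall (z, up); origin: the paddle's centre, 55 mm above the rod's axis. Right-hand thread, 3 mm a turn: anticlockwise seen from above loosens.
- screw_shank (a point): Middle of the 8 mm shank, 18 mm of it bare between paddle and collar boss, so fingers can reach past the paddle's edge. The thread is stiff: 0.18 N m to turn. The screw starts clamped, 0.95 to 1.15 rad past first touch (some 33 N of clamp per rad); 1.4 rad of loosening surely frees it; tightening comes up hard 1.4 rad past first touch. Turned back to where it started, it is tight.
- stop: Length stop: steel collar (34 mm across, 26 mm long) sliding on the rod, a flat arm (14 mm wide, top 14 mm above the rod's axis) reaching over the wall to a foot plate in the trough. Origin: collar's centre on the rod's axis; y along the rod to the saw, z up. The boss under the screw ends 23 mm above the axis. Loose, it slides with 2.5 N of drag and stays where left; clamped it holds over 15 N.
- stop_face (a point): Middle of the foot plate's face (28 x 52 mm) that meets the stake's end; 13 mm ahead (+y) of the collar's centre, flush with the collar's front face, and 54 mm to its -x side. The stop may be pushed by the screw's paddle or by the collar.
- rod: Square steel bar, 12 x 12 mm, 270 mm long, fixed along the outside of the mitre box with its axis 60 mm above the bench: the rod the stop slides on. Its y axis runs along it towards the saw. The stop can travel 160 mm on it.
- stake: The sample: a square wooden plant stake 22 x 22 mm lying loose along the trough between stop and saw, hand-sawn, 142 to 182 mm long (the exact length is not known). Origin: on its centre line, 70 mm from the end that faces the saw; y towards the saw, z up. The trough is 34 mm wide with walls 44 mm high; the stake starts 3 to 18 mm short of the blade, the stop at least 7 mm short of the stake.
- saw: Back saw parked in the kerf across the trough: the steel blade is 3 mm thick and its handle points away from the robot. Origin: middle of the blade at the trough's floor; y is square to the blade, pointing away from the stake and the stop. The blade is springy: it yields about 1 mm per 7 N.
- offcut: bystander: 55 mm offcut of stake in the trough beyond the saw
- offcut_long: bystander: 95 mm offcut of stake on the base board's ledge, on the robot's side
- pencil: bystander: flat carpenter's pencil on the same ledge
- plant_tag: bystander: wooden plant tag, 130 mm long, on the bench on the robot's side of the box
- trowel: bystander: grey plastic trowel, 300 mm long, on the bench on the far side of the box
- pot_white: bystander: white ceramic pot, 95 mm high, to the robot's left
- pot_clay: bystander: small terracotta pot, 75 mm high, to the robot's left
Things that resemble listed ones, but are neither listed nor needed, are in the scene too. Leave any blue or green look-alike of the stake alone.

How it is judged:
By the outcome, as a careful person would: the job done as asked, in the order asked, and still so for the second after the job is handed in, with the robot touching nothing.
It also fails if it takes over 58 s, if anything falls off the work surface, if the arm or the gripper's body presses on something with over 40 N, if the wrist force passes 120 N, or if a joint passes its speed limit or range.

## Working session

There is one attempt and no reset: what is moved stays moved. The work goes in short steps, Python scripts to look and compute and a tool call to move; the robot and the scene stay as the last step left them, time stands still between calls to the robot, and variables do not carry over. Pictures are saved under pics/ and viewed, and the job is handed in when it is done.

Besides the shell and the picture viewer there is one more tool, called after "Emit:" in YAML: its name, and indented under it one key for each argument. carry_out: Moves the arm, as the interface text tells. Its arguments: {"type":"object","properties":{"steps":{"type":"array","items":{"type":"array","items":{"type":"array","items":{"type":"number"}}}},"fingers":{"type":"number"}},"required":["steps"]}

```bash
mkdir -p pics
python3 - <<'E'
from station import manip
import cv2
print(manip.state())
for n in ["side","top","wrist"]:
    c=manip.camera(n)
    cv2.imwrite(f"pics/{n}0.png",c["image"][:,:,::-1])
    print(n,{k:v for k,v in c.items() if k!="image"})
E
```

```text
{'time_s': 0.0, 'qpos': array([66.66561787, 24.44904787,  4.22879969, 92.05000984, -1.95419541,
       63.64544111, -3.84506475]), 'qd': array([ 0.00774693, -0.07193451, -0.16212608, -0.11721772, -0.06759849,
        0.03526438, -0.00398185]), 'joint_torque': array([-1.21314133e-04, -9.35834527e+01,  3.66648585e+00, -4.54192185e+01,
       -4.87616693e-02,  2.02607678e-02,  1.30540980e-04]), 'tool_pos': array([ 0.17194737, -0.65224392,  0.17259853]), 'tool_rot': array([-1.79927667e+02,  3.85495929e-03,  1.47685233e+01]), 'wrist_force': array([-0.42398694, -0.3711229 , -0.53130688]), 'ft_torque': array([ 0.00974111, -0.04101501,  0.02892849]), 'gripper_width': 0.09417955558202305}
side {'fx': 595.9476999060724, 'fy': 595.9476999060724, 'cx': 319.6656473273973, 'cy': 233.7914705614883, 'position': array([-0.29456963,  0.91883477,  0.72508206]), 'attitude': array([-118.53871179,   -0.51116752, -133.13536252])}
top {'fx': 542.3141038808933, 'fy': 542.3141038808933, 'cx': 324.7756767636303, 'cy': 243.98376599467215, 'position': array([0.41058658, 0.09098707, 1.52662698]), 'attitude': array([-175.54443588,    1.18949775,  -91.35513589])}
wrist {'fx': 371.64829954431775, 'fy': 371.64829954431775, 'cx': 320.02338639054904, 'cy': 242.99421328742898, 'position': array([ 0.24546996, -0.63154389,  0.38479533]), 'attitude': array([ 1.64831193e+02,  1.12236369e-01, -7.52660979e+01])}
```

View pics/side0.png

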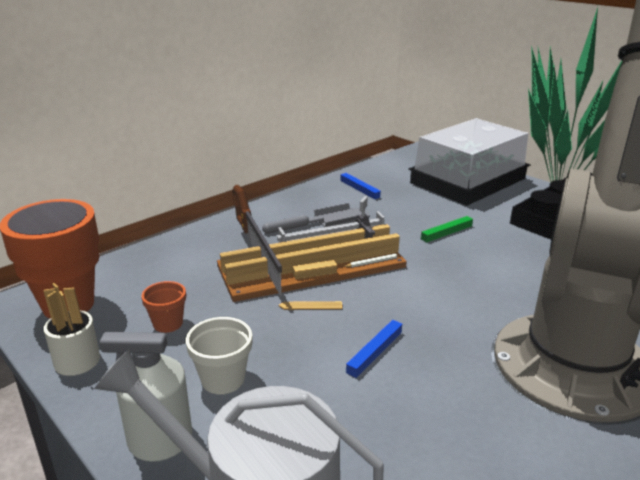

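View pics/top0.png

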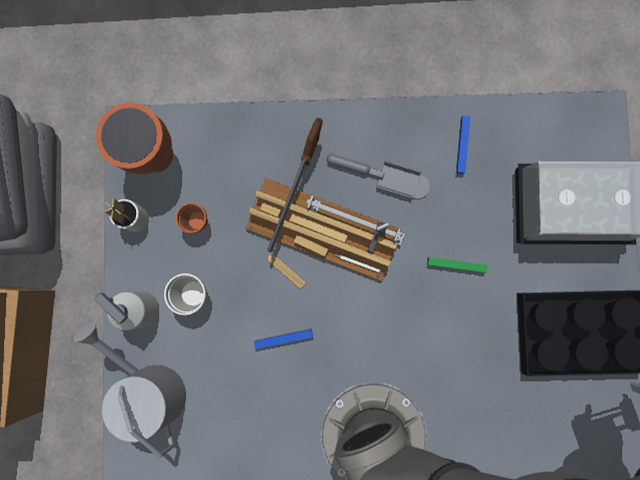

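View pics/wrist0.png

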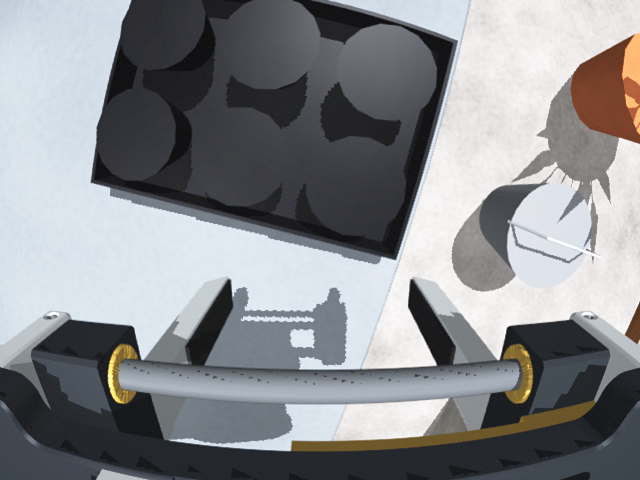

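The top view shows the mitre box around (325,230), the stop at about (378,236), the saw at about (290,205) and the robot base at (375,435). I'll crop in closer.

```bash
cat > h.py <<'E'
import numpy as np, cv2
from scipy.spatial.transform import Rotation as R
from station import manip
def rot(a): return R.from_euler('xyz',a,degrees=True).as_matrix()
def ray(c,u,v,fish=False):
    x=(u-c['cx'])/c['fx'];y=(v-c['cy'])/c['fy']
    if fish:
        r=np.hypot(x,y); d=np.array([x/r*np.sin(r),y/r*np.sin(r),np.cos(r)]) if r>1e-9 else np.array([0,0,1.])
    else: d=np.array([x,y,1.]);d/=np.linalg.norm(d)
    return np.array(c['position']),rot(c['attitude'])@d
def plane(c,u,v,z,fish=False):
    p,d=ray(c,u,v,fish); return p+d*(z-p[2])/d[2]
def proj(c,P,fish=False):
    q=rot(c['attitude']).T@(np.array(P)-c['position'])
    if fish:
        t=np.arctan2(np.hypot(q[0],q[1]),q[2]);s=t/np.hypot(q[0],q[1]);return c['cx']+c['fx']*q[0]*s,c['cy']+c['fy']*q[1]*s
    return c['cx']+c['fx']*q[0]/q[2],c['cy']+c['fy']*q[1]/q[2]
def tri(rs):
    A=sum(np.eye(3)-np.outer(d,d) for p,d in rs);b=sum((np.eye(3)-np.outer(d,d))@p for p,d in rs)
    return np.linalg.solve(A,b)
def shot(n,name,crop=None,k=1):
    c=manip.camera(n); im=c['image'][:,:,::-1]
    cv2.imwrite(f"pics/{name}_raw.png",im)
    if crop: 
        x0,y0,x1,y1=crop; im=cv2.resize(im[y0:y1,x0:x1],None,fx=k,fy=k,interpolation=cv2.INTER_CUBIC)
    cv2.imwrite(f"pics/{name}.png",im); return c
E
python3 - <<'E'
import cv2
a=cv2.imread('pics/top0.png')[150:300,230:420];cv2.imwrite('pics/topz.png',cv2.resize(a,None,fx=4,fy=4,interpolation=cv2.INTER_CUBIC))
a=cv2.imread('pics/side0.png')[170:320,210:410];cv2.imwrite('pics/sidez.png',cv2.resize(a,None,fx=4,fy=4,interpolation=cv2.INTER_CUBIC))
E
```

```text
(no output)
```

View pics/topz.png

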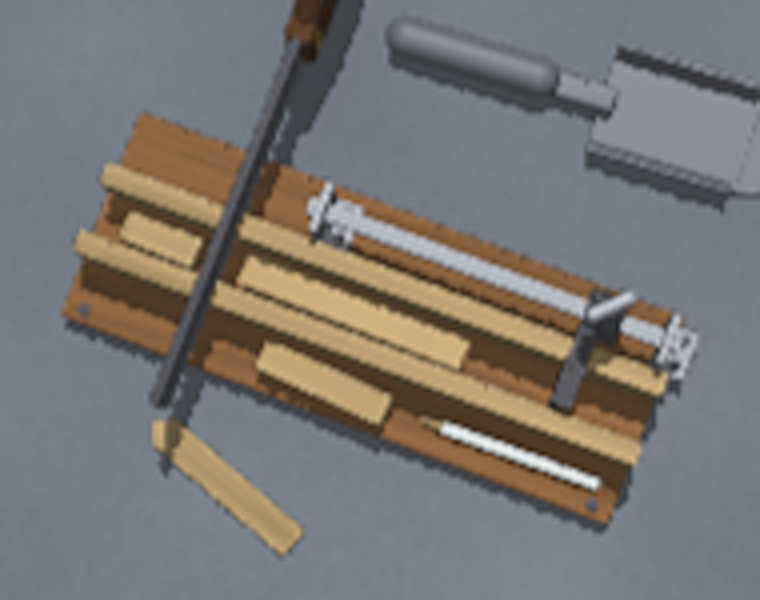

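View pics/sidez.png

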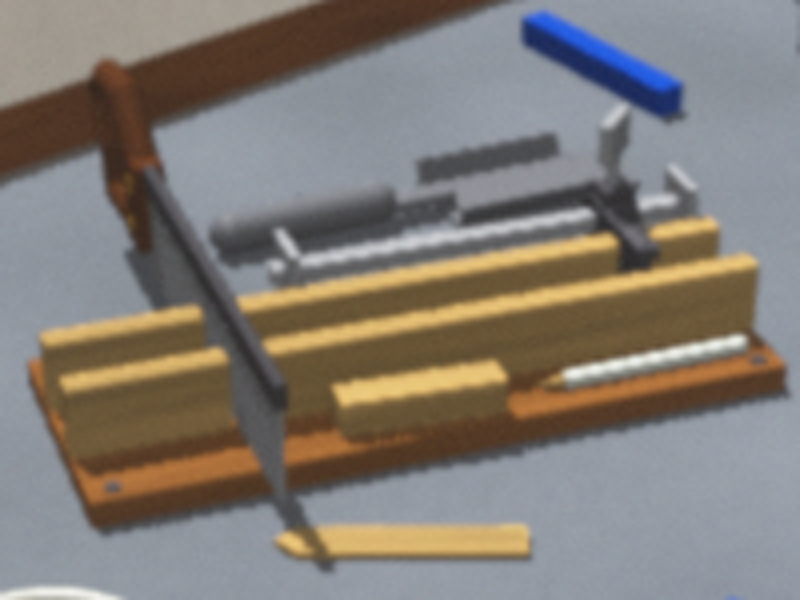

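```bash
cat > m.py <<'E'
from h import *
ct=manip.camera('top');cs=manip.camera('side')
T=lambda x,y:(x/4+230,y/4+150)
S=lambda x,y:(x/4+210,y/4+170)
a=plane(ct,*T(365,220),.066);b=plane(ct,*T(580,297),.066)
print('rod',a,b); d=(a-b)[:2];d/=np.linalg.norm(d);print('dir',d,np.degrees(np.arctan2(d[1],d[0])))
p1=plane(ct,*T(590,317),.129);p2=plane(ct,*T(634,296),.129)
print('paddle ends@top',p1,p2,np.degrees(np.arctan2(*(p2-p1)[1::-1])),np.linalg.norm(p2-p1))
# tri paddle top centre
pc=tri([ray(ct,*T(614,304)),ray(cs,*S(616,118))]);print('paddle tri',pc)
k1=plane(ct,*T(243,273),.05);k2=plane(ct,*T(467,352),.05)
print('stake near/far',k1,k2)
sb=plane(ct,*T(225,225),.1);print('saw back pts',plane(ct,*T(170,385),.12),plane(ct,*T(290,60),.12))
for n,x in [('arm',(567,400)),('armroot',(600,305))]: print(n,plane(ct,*T(*x),.074))
E
python3 m.py
```

```text
rod [0.63158879 0.12568179 0.066     ] [ 0.57519504 -0.01847054  0.066     ]
dir [0.36432265 0.93127279] 68.63409641753617
paddle ends@top [ 0.55492835 -0.01979961  0.129     ] [ 0.56783794 -0.04861721  0.129     ] -65.86876344384895 0.03157707302726964
paddle tri [ 0.56351353 -0.03621258  0.12288341]
stake near/far [0.59956988 0.21064581 0.05      ] [0.541239   0.05850783 0.05      ]
saw back pts [0.51839683 0.25397859 0.12      ] [0.73100063 0.1713326  0.12      ]
arm [ 0.50513311 -0.00703837  0.074     ]
armroot [ 0.56853824 -0.03111881  0.074     ]
```

Emit:
carry_out:
  steps:
    - [[0.026,-0.024,-0.012,0,0,0],[0.026,-0.024,-0.012,0,0,0],[0.026,-0.024,-0.012,0,0,0],[0.026,-0.024,-0.012,0,0,0],[0.026,-0.024,-0.012,0,0,0]]

```text
time_s: 0.67
tool_pos: [0.2677, -0.5019, 0.2337]
tool_rot: [-180.0, 0.0, 14.8]
wrist_force: [1.0, -0.5, 0.5]
gripper_width: 0.0941
```

Emit:
carry_out:
  steps:
    - [[0.026,-0.024,-0.006,0,0,0],[0.026,-0.024,-0.006,0,0,0],[0.026,-0.024,-0.006,0,0,0],[0.026,-0.024,-0.006,0,0,0],[0.026,-0.024,-0.006,0,0,0]]

```text
time_s: 1.08
tool_pos: [0.3629, -0.3527, 0.2638]
tool_rot: [180.0, -0.0, 14.8]
wrist_force: [1.3, -0.4, -0.6]
gripper_width: 0.0939
```

Emit:
carry_out:
  steps:
    - [[0.026,-0.024,0,0,0,0],[0.026,-0.024,0,0,0,0],[0.026,-0.024,0,0,0,0],[0.026,-0.024,0,0,0,0],[0.026,-0.024,0,0,0,0]]

```text
time_s: 1.5
tool_pos: [0.458, -0.2036, 0.2635]
tool_rot: [180.0, -0.0, 14.8]
wrist_force: [0.8, -0.7, -0.7]
gripper_width: 0.0938
```

Emit:
carry_out:
  steps:
    - [[0.029,-0.027,0,0,0,0],[0.029,-0.027,0,0,0,0],[0.029,-0.027,0,0,0,0],[0.029,-0.027,0,0,0,0],[0.029,-0.027,0,0,0,0]]

```text
time_s: 1.92
tool_pos: [0.5639, -0.0359, 0.2635]
tool_rot: [180.0, -0.0, 14.7]
wrist_force: [0.9, -1.1, 0.6]
gripper_width: 0.094
```

Emit:
carry_out:
  steps:
    - [[0,0,0,0,0,-0.12],[0,0,0,0,0,-0.12],[0,0,0,0,0,-0.12],[0,0,0,0,0,-0.12],[0,0,0,0,0,-0.12]]

```text
time_s: 2.33
tool_pos: [0.5632, -0.0376, 0.2632]
tool_rot: [-180.0, 0.0, 49.5]
wrist_force: [0.2, -0.4, 0.5]
gripper_width: 0.0938
```

Emit:
carry_out:
  steps:
    - [[0,0,0,0,0,-0.12],[0,0,0,0,0,-0.12],[0,0,0,0,0,-0.12],[0,0,0,0,0,-0.12],[0,0,0,0,0,-0.12]]

```text
time_s: 2.75
tool_pos: [0.5632, -0.0377, 0.2633]
tool_rot: [-180.0, 0.0, 83.9]
wrist_force: [0.3, -0.1, -0.8]
gripper_width: 0.0942
```

Emit:
carry_out:
  steps:
    - [[0,0,0,0,0,-0.12],[0,0,0,0,0,-0.12],[0,0,0,0,0,-0.12],[0,0,0,0,0,-0.12],[0,0,0,0,0,-0.05]]

```text
time_s: 3.17
tool_pos: [0.5631, -0.0377, 0.2633]
tool_rot: [-180.0, -0.0, 114.3]
wrist_force: [0.6, 0.0, 1.2]
gripper_width: 0.0943
```

Run:
```python
from h import *
c=shot('wrist','w1');print({k:v for k,v in c.items() if k!='image'});print(manip.state()['tool_pos'],manip.state()['tool_rot'],manip.state()['qpos'])
```

```text
{'fx': 371.64829954431775, 'fy': 371.64829954431775, 'cx': 320.02338639054904, 'cy': 242.99421328742898, 'position': array([0.53175278, 0.03315547, 0.4753906 ]), 'attitude': array([ 1.64876802e+02, -9.45973894e-03,  2.42703010e+01])}
[ 0.56312611 -0.03777296  0.26322428] [-1.79992417e+02 -4.81289463e-03  1.14313289e+02] [ 28.48352822  13.25843261 -36.77423296  98.1631694    8.32981288
  71.34251723  14.0789761 ]
```

View pics/w1.png

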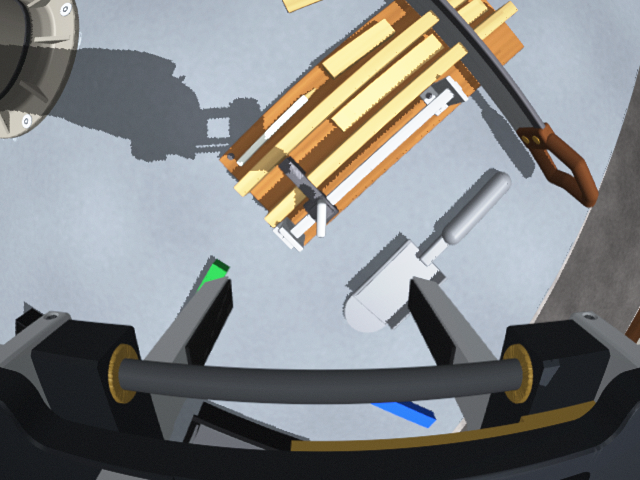

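Run:
```python
import cv2
a=cv2.imread('pics/w1_raw.png')[150:260,260:380];cv2.imwrite('pics/w1z.png',cv2.resize(a,None,fx=5,fy=5,interpolation=cv2.INTER_CUBIC))
```

```text
(no output)
```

View pics/w1z.png

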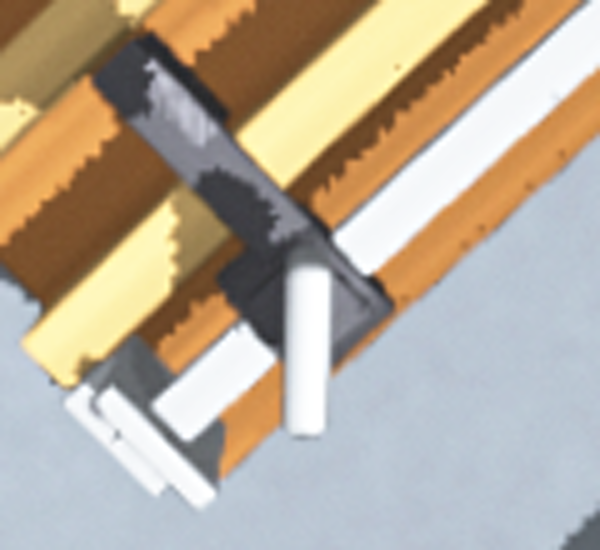

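Run:
```python
from h import *
c=manip.camera('wrist');ct=manip.camera('top');cs=manip.camera('side')
Z=lambda x,y:(x/5+260-.4,y/5+150-.4)
for z in(.129,):
  a=plane(c,*Z(309,262),z,True);b=plane(c,*Z(306,434),z,True);print(a,b,(a+b)/2,np.linalg.norm(a-b),np.degrees(np.arctan2(*(b-a)[1::-1])))
# rod: edges mid at z=.066
r1=plane(c,*Z(228,378),.066,True);r2=plane(c,*Z(470,140),.066,True);d=(r2-r1)[:2]/np.linalg.norm((r2-r1)[:2]);print('rod',r1,r2,np.degrees(np.arctan2(d[1],d[0])))
m=((a+b)/2)[:2];n=np.array([d[1],-d[0]]);print('perp off of paddle from rod',(m-r1[:2])@n)
print('boss/collar corners', [plane(c,*Z(*p),.077,True) for p in [(228,285),(392,308)]])
w=proj(c,[.5635,-.036,.129],True);print(w)
# foot, stake in wrist
w0=lambda u,v,z:plane(c,u,v,z,True)
print('stake ends',w0(340,125,.045),w0(435,46,.045))
np.save('d.npy',d)
```

```text
[ 0.55502579 -0.01521943  0.129     ] [ 0.568261   -0.04589442  0.129     ] [ 0.5616434  -0.03055693  0.129     ] 0.03340847093113066 -66.66144916130642
rod [ 0.55349942 -0.05562297  0.066     ] [0.58032404 0.01563755 0.066     ] 69.37214331895088
perp off of paddle from rod -0.001208831989729231
boss/collar corners [array([ 0.5445642 , -0.03429836,  0.077     ]), array([ 0.57916098, -0.02425847,  0.077     ])]
(np.float64(320.5214716264718), np.float64(225.24146223733996))
stake ends [0.54304325 0.06366931 0.045     ] [0.60433654 0.20300525 0.045     ]
```

Run:
```python
from h import *
c=manip.camera('wrist');ct=manip.camera('top')
Tz=lambda p:((p[0]-230)*4,(p[1]-150)*4)
for n,P in dict(paddle=[.5616,-.0306,.129],rod1=[.5535,-.0556,.066],rod2=[.5803,.0156,.066],rod3=[.6217,.1257,.066]).items(): print(n,Tz(proj(ct,P)))
im=ct['image'][:,:,::-1][150:300,230:420]
cv2.imwrite('pics/top1z.png',cv2.resize(im,None,fx=4,fy=4,interpolation=cv2.INTER_CUBIC))
```

```text
paddle (np.float64(606.4036697566276), np.float64(306.3087803776591))
rod1 (np.float64(636.0658357431626), np.float64(327.51754178185627))
rod2 (np.float64(529.3492701734149), np.float64(290.8047399601476))
rod3 (np.float64(365.310122519237), np.float64(234.43276381709688))
```

View pics/top1z.png

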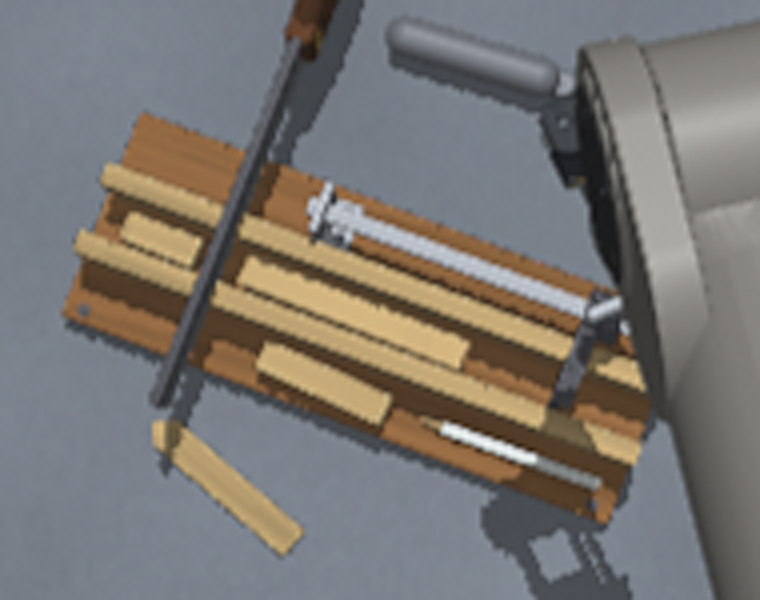

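Emit:
carry_out:
  steps:
    - [[0.006,0.001,0.03,0,0,0.015],[0,0,0.03,0,0,0],[0,0,0.03,0,0,0],[0,0,0.0,0,0,0]]
  fingers: 0.05

```text
time_s: 3.8
tool_pos: [0.5588, -0.0319, 0.1685]
tool_rot: [-179.7, -0.2, 113.0]
wrist_force: [-0.8, 0.7, 0.3]
gripper_width: 0.0706
```

Run:
```python
from h import *
c=shot('wrist','w2',(220,200,420,360),4);print(c['position'],c['attitude']);print(manip.state()['tool_pos'],manip.state()['tool_rot'])
```

```text
[0.53038778 0.03954428 0.3808767 ] [165.04963954   0.32656467  22.94382002]
[ 0.56008574 -0.0317311   0.17147077] [-1.79783332e+02 -1.28414594e-01  1.12996511e+02]
```

View pics/w2.png

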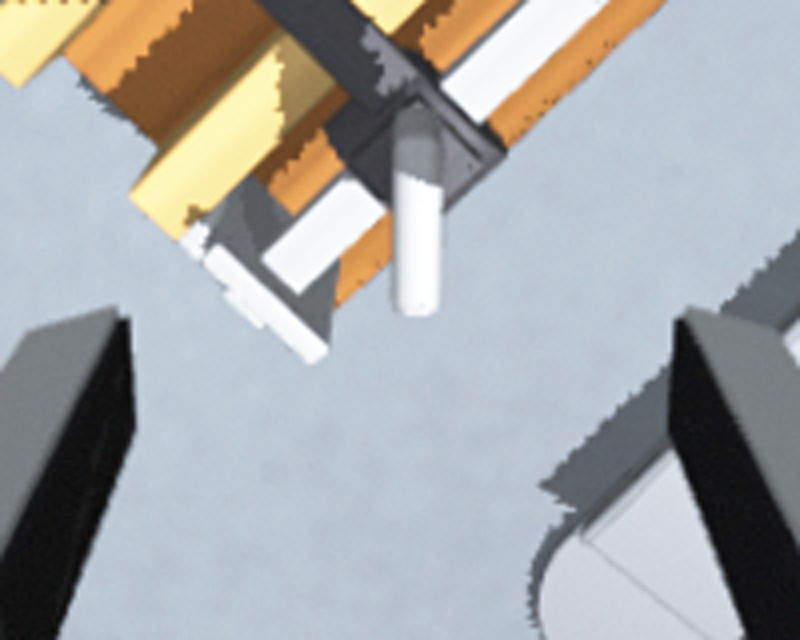

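```bash
python3 - <<'E'
from h import *
c=manip.camera('wrist');print(c['position'],manip.state()['tool_pos'],manip.state()['tool_rot'])
Z=lambda x,y:(x/4+220-.4,y/4+200-.4)
z=.129
a=plane(c,*Z(417,118),z,True);b=plane(c,*Z(416,313),z,True);print(a,b,(a+b)/2,np.linalg.norm(a-b),np.degrees(np.arctan2(*(b-a)[1::-1])))
r1=plane(c,*Z(325,236),.066,True);r2=plane(c,*Z(540,55),.066,True);d=(r2-r1)[:2]/np.linalg.norm((r2-r1)[:2]);print('rod',r1,r2,np.degrees(np.arctan2(d[1],d[0])))
m=((a+b)/2)[:2];n=np.array([d[1],-d[0]]);print('perp off',(m-r1[:2])@n)
# triangulate paddle ends between two wrist views
E
python3 - <<'E'
import cv2
a=cv2.imread('pics/w2_raw.png')[215:290,300:350];cv2.imwrite('pics/w2y.png',cv2.resize(a,None,fx=8,fy=8,interpolation=cv2.INTER_NEAREST))
E
```

```text
[0.53120608 0.03972709 0.38378223] [ 0.56148878 -0.03158082  0.1735552 ] [-1.79941764e+02 -5.34168280e-02  1.13002094e+02]
[ 0.55554139 -0.0131191   0.129     ] [ 0.5696934  -0.04672361  0.129     ] [ 0.56261739 -0.02992135  0.129     ] 0.03646289710689951 -67.16237897765366
rod [ 0.55321671 -0.05917582  0.066     ] [ 0.58067604 -0.00273715  0.066     ] 64.05550164424382
perp off -0.00434557164623132
```

View pics/w2y.png

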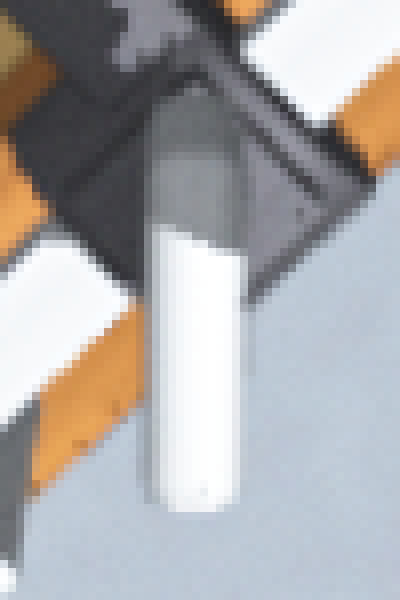

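Run:
```python
from h import *
c=shot('wrist','w3',(290,205,360,285),7);s=manip.state();print(c['position'],c['attitude']);print(s['tool_pos'],s['tool_rot'])
import json
json.dump({k:(v.tolist() if hasattr(v,'tolist') else v) for k,v in c.items() if k!='image'},open('w3.json','w'))
```

```text
[0.53194677 0.03990862 0.38576586] [1.64926255e+02 4.45109741e-02 2.29687038e+01]
[ 0.56237395 -0.03154063  0.17469827] [1.79948064e+02 6.78002379e-03 1.13006287e+02]
```

View pics/w3.png

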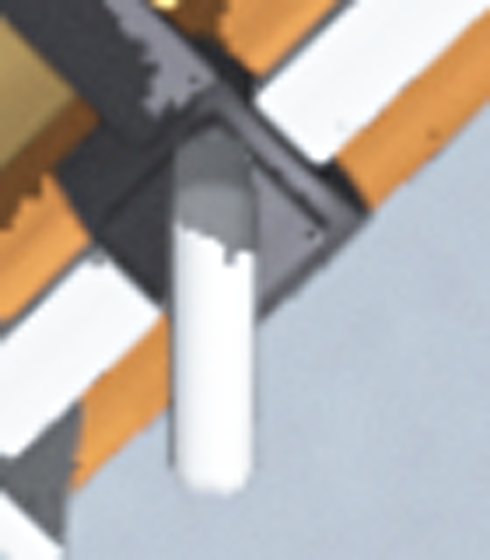

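Run:
```python
from h import *
import json
c=json.load(open('w3.json'));s=manip.state()
Z=lambda x,y:(x/7+290-.43,y/7+205-.43)
a=plane(c,*Z(214,188),.129,True);b=plane(c,*Z(213,492),.129,True);m=(a+b)/2
print(a,b,m,np.linalg.norm(a-b),np.degrees(np.arctan2(*(b-a)[1::-1])))
Rt=rot(s['tool_rot']);print(s['tool_pos'],s['tool_rot'],'delta tool',Rt.T@(m-s['tool_pos']))
r1=plane(c,*Z(80,350),.066,True);r2=plane(c,*Z(372,82),.066,True);d=(r2-r1)[:2]/np.linalg.norm((r2-r1)[:2]);print('rod',r1,r2,np.degrees(np.arctan2(d[1],d[0])),((m-r1)[:2])@np.array([d[1],-d[0]]))
```

```text
[ 0.55550833 -0.0159798   0.129     ] [ 0.56818691 -0.0461555   0.129     ] [ 0.56184762 -0.03106765  0.129     ] 0.03273101521065828 -67.20985644560129
[ 0.56237395 -0.03154063  0.17469827] [1.79948064e+02 6.78002379e-03 1.13006287e+02] delta tool [ 0.00064647 -0.00034103  0.0456979 ]
rod [ 0.55377589 -0.05609649  0.066     ] [ 0.57417461 -0.00938993  0.066     ] 66.40707487248464 -0.0026204031536392856
```

Emit:
carry_out:
  steps:
    - [[0.001,0,0.026,0,0,0],[0,0,0.026,0,0,0],[0,0,0.026,0,0,0],[0,0,0,0,0,0],[0,0,0,0,0,0]]
  fingers: 0.04

```text
time_s: 4.37
tool_pos: [0.5618, -0.0307, 0.0966]
tool_rot: [180.0, -0.0, 113.0]
wrist_force: [0.2, 0.2, 1.4]
gripper_width: 0.0403
```

Emit:
carry_out:
  steps:
    - [[0,0,0,0,0,0],[0,0,0,0,0,0],[0,0,0,0,0,0]]

```text
time_s: 4.62
tool_pos: [0.5624, -0.0309, 0.0971]
tool_rot: [179.9, 0.1, 113.0]
wrist_force: [-0.1, -0.5, -0.9]
gripper_width: 0.0399
```

Run:
```python
from h import *
s=manip.state();print(s['tool_pos'],s['tool_rot'],s['wrist_force'],s['gripper_width'])
c=shot('wrist','w4',(200,180,440,360),3)
```

```text
[ 0.56239938 -0.03091245  0.09710201] [1.79876472e+02 7.61507740e-02 1.13012803e+02] [-0.06781933 -0.54290239 -0.90870545] 0.03989809769441287
```

View pics/w4.png

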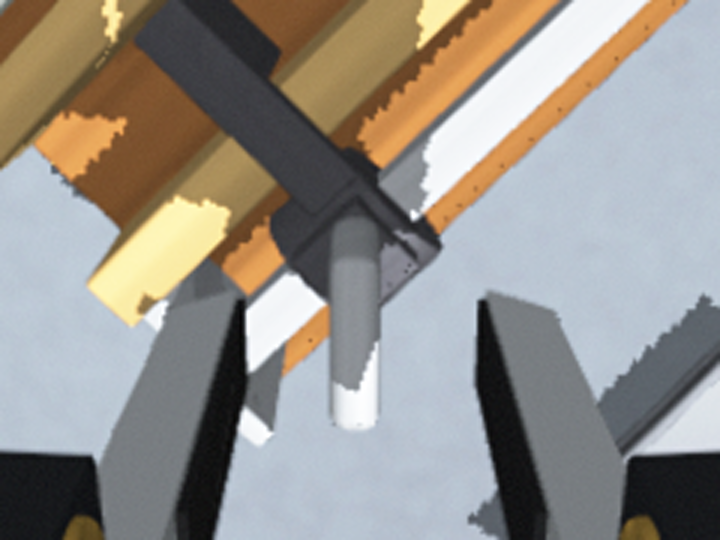

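Run:
```python
from h import *
c=manip.camera('wrist');s=manip.state();Rt=rot(s['tool_rot'])
Z=lambda P:tuple(np.round([(P[0]-200+.4)*3,(P[1]-180+.4)*3],0))
for p in [(.008,.02,0),(.008,-.02,0),(-.008,.02,0),(0,0,0),(.017,0,-.032),(-.017,0,-.032),(.017,0,-.004)]:
    print(p,Z(proj(c,s['tool_pos']+Rt@np.array(p),True)))
```

```text
(0.008, 0.02, 0) (np.float64(457.0), np.float64(248.0))
(0.008, -0.02, 0) (np.float64(258.0), np.float64(248.0))
(-0.008, 0.02, 0) (np.float64(455.0), np.float64(322.0))
(0, 0, 0) (np.float64(358.0), np.float64(286.0))
(0.017, 0, -0.032) (np.float64(357.0), np.float64(256.0))
(-0.017, 0, -0.032) (np.float64(357.0), np.float64(433.0))
(0.017, 0, -0.004) (np.float64(357.0), np.float64(211.0))
```

Emit:
carry_out:
  steps:
    - [[0,0,0,0,0,0],[0,0,0,0,0,0],[0,0,0,0,0,0],[0,0,0,0,0,0]]
  fingers: 0.0

```text
time_s: 5.05
tool_pos: [0.5613, -0.0308, 0.0953]
tool_rot: [-180.0, -0.0, 113.0]
wrist_force: [-0.1, 0.0, 0.4]
gripper_width: 0.0166
```

Emit:
carry_out:
  steps:
    - [[0,0,0,0,0,0],[0,0,0,0,0,0],[0,0,0,0,0,0],[0,0,0,0,0,0]]

```text
time_s: 5.38
tool_pos: [0.5612, -0.0308, 0.0953]
tool_rot: [-180.0, -0.0, 113.0]
wrist_force: [-1.4, 0.0, 0.7]
gripper_width: 0.0074
```

Run:
```python
from h import *
c=shot('wrist','w5',(200,180,440,360),3)
s=manip.state();print(s['tool_pos'],s['tool_rot'],s['wrist_force'],s['ft_torque'],s['gripper_width'],s['qpos'])
```

```text
[ 0.56120012 -0.03087816  0.09525402] [-1.79988404e+02 -6.32253042e-03  1.13023968e+02] [-1.57609869 -1.29737248  1.82495047] [-0.06438556  0.24390389  0.05761303] 0.007234691177985801 [ 24.80365973  22.36553143 -34.6985182  109.23937029  15.70474647
  53.13520666   5.61810916]
```

View pics/w5.png

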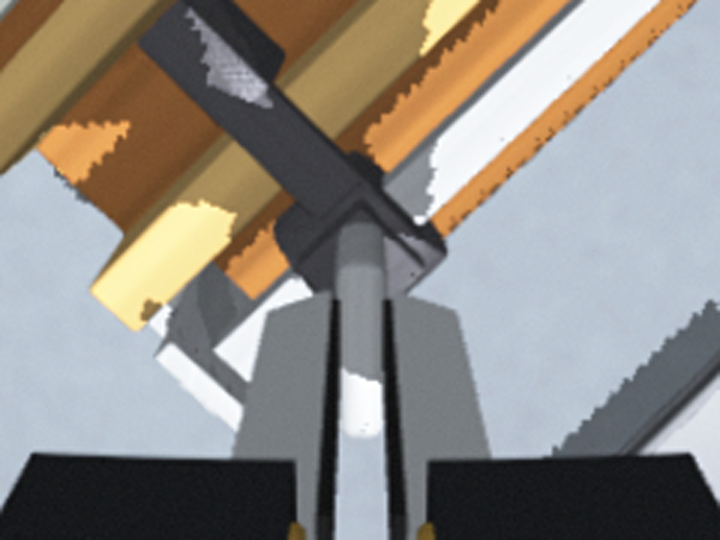

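Run:
```python
from h import *
c=shot('side','s5',(290,110,430,250),5)
s=manip.state();print(s['tool_pos'],s['wrist_force'],s['ft_torque'],s['gripper_width'])
Rt=rot(s['tool_rot'])
for p in [(0,0,0),(0,0,-.019),(0,0,-.034),(0.008,0,0),(-.008,0,0)]:
    q=proj(c,s['tool_pos']+Rt@np.array(p)); print(p,(q[0]-290)*5,(q[1]-110)*5)
```

```text
[ 0.5611898  -0.03084552  0.09524349] [-1.36504509 -0.15964651 -0.21679521] [-0.07154027  0.22209038  0.02989337] 0.007038281795741556
(0, 0, 0) 362.92325379950285 504.77524876147044
(0, 0, -0.019) 364.6549672163587 468.797546211307
(0, 0, -0.034) 366.0379183215349 440.06565384438574
(0.008, 0, 0) 357.08872468349625 511.56728062422974
(-0.008, 0, 0) 368.70509093345106 498.04455614544975
```

View pics/s5.png

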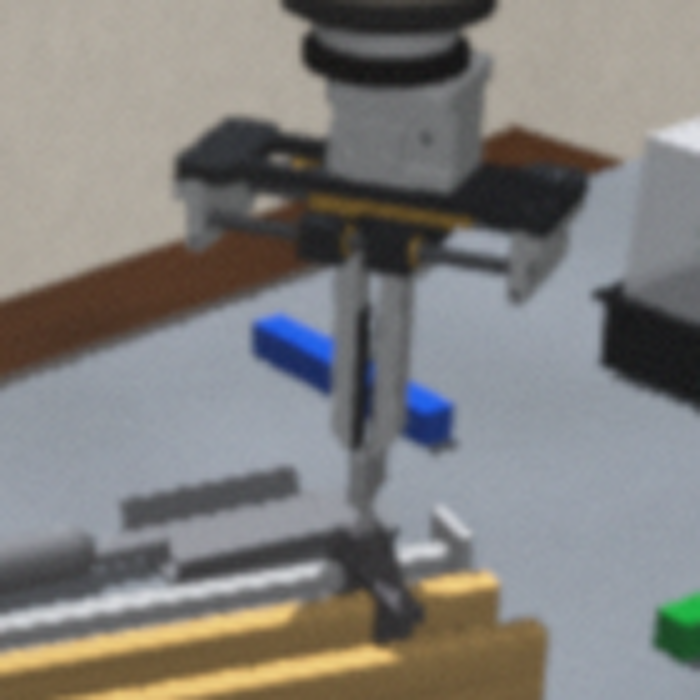

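Emit:
carry_out:
  steps:
    - [[0,0,0,0,0,0],[0,0,0,0,0,0],[0,0,0.004,0,0,0],[0,0,0.003,0,0,0],[0,0,0,0,0,0]]
  fingers: 0.024

```text
time_s: 5.9
tool_pos: [0.5609, -0.0309, 0.0875]
tool_rot: [-180.0, -0.0, 113.0]
wrist_force: [-0.7, -0.3, -1.0]
gripper_width: 0.0243
```

Emit:
carry_out:
  steps:
    - [[0,0,0,0,0,0],[0,0,0,0,0,0],[0,0,0,0,0,0]]

```text
time_s: 6.15
tool_pos: [0.5614, -0.0308, 0.0884]
tool_rot: [180.0, -0.0, 113.0]
wrist_force: [0.0, -0.1, -0.1]
gripper_width: 0.0242
```

Run:
```python
from h import *
c=shot('side','s6',(290,110,430,250),5)
w=shot('wrist','w6',(200,180,440,360),3)
s=manip.state();print(s['tool_pos'],s['wrist_force'],s['ft_torque'],s['gripper_width'])
```

```text
[ 0.56140001 -0.03080031  0.0883985 ] [ 0.18642045 -0.27348487  0.59664173] [-0.04413727 -0.09092178 -0.01765388] 0.023618208575732116
```

View pics/s6.png

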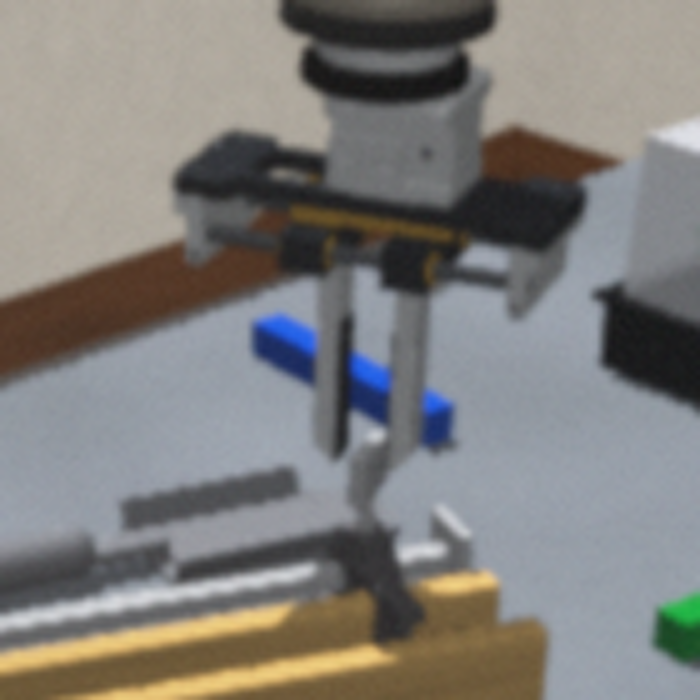

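View pics/w6.png

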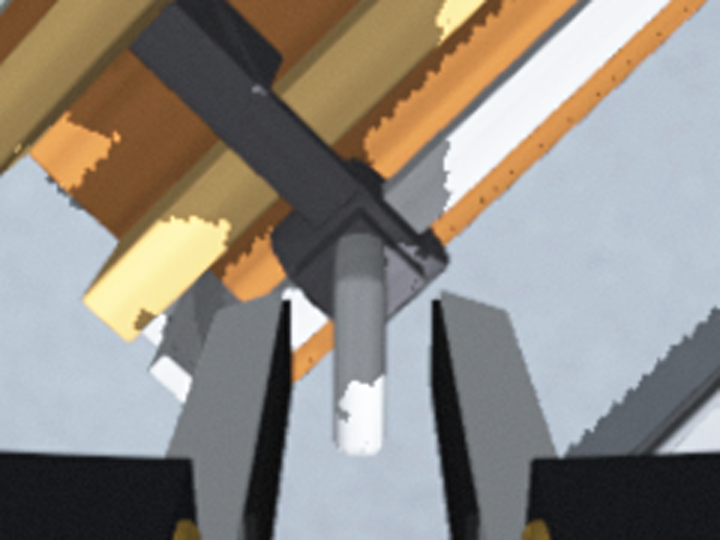

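Run:
```python
from h import *
c=manip.camera('side');w=manip.camera('wrist')
s=manip.state();Rt=rot(s['tool_rot'])
f=lambda q:(round((q[0]-290)*5),round((q[1]-110)*5))
g=lambda q:(round((q[0]-200)*3),round((q[1]-180)*3))
for h in (0,.01,.02,.03):
  print(h,[f(proj(c,s['tool_pos']+Rt@np.array(p))) for p in [(.008,-.0125,-h),(.008,.0125,-h),(-.008,.0125,-h)]],[g(proj(w,s['tool_pos']+Rt@np.array(p),True)) for p in [(.008,-.0125,-h),(.008,.0125,-h)]])
for z in (.083,.101,.129):print(z,f(proj(c,[.5618,-.0309,z])))
```

```text
0 [(381, 529), (332, 519), (343, 506)] [(295, 248), (420, 248)]
0.01 [(382, 510), (332, 501), (344, 487)] [(292, 264), (422, 264)]
0.02 [(383, 491), (333, 482), (345, 468)] [(289, 282), (425, 282)]
0.03 [(384, 472), (334, 463), (346, 449)] [(285, 301), (428, 301)]
0.083 (361, 527)
0.101 (363, 493)
0.129 (365, 440)
```

Emit:
carry_out:
  steps:
    - [[0,0,0.004,0,0,0],[0,0,0,0,0,0]]

```text
time_s: 6.52
tool_pos: [0.561, -0.0309, 0.0837]
tool_rot: [-180.0, -0.0, 113.0]
wrist_force: [0.5, 0.9, 0.1]
gripper_width: 0.0239
```

Emit:
carry_out:
  steps:
    - [[0,0,0.003,0,0,0],[0,0,0,0,0,0]]

```text
time_s: 6.68
tool_pos: [0.561, -0.0308, 0.0807]
tool_rot: [-180.0, -0.0, 113.0]
wrist_force: [-0.0, 0.3, 0.5]
gripper_width: 0.0239
```

Emit:
carry_out:
  steps:
    - [[0,0,0.003,0,0,0],[0,0,0,0,0,0]]

```text
time_s: 6.85
tool_pos: [0.5611, -0.0308, 0.0778]
tool_rot: [-180.0, -0.0, 113.0]
wrist_force: [-0.3, 0.6, 0.2]
gripper_width: 0.0243
```

Emit:
carry_out:
  steps:
    - [[0,0,0.003,0,0,0],[0,0,0,0,0,0],[0,0,0,0,0,0]]

```text
time_s: 7.1
tool_pos: [0.5612, -0.0308, 0.0751]
tool_rot: [-180.0, -0.0, 113.0]
wrist_force: [0.2, -0.6, 0.1]
gripper_width: 0.0243
```

Run:
```python
from h import *
c=shot('side','s7',(290,110,430,250),5)
w=shot('wrist','w7',(200,180,440,360),3)
s=manip.state();print(s['tool_pos'],s['wrist_force'],s['ft_torque'],s['gripper_width'])
```

```text
[ 0.56134738 -0.03077465  0.07532802] [-0.14076395 -0.33701602  0.25710756] [-0.05038759 -0.14297866 -0.01459762] 0.024146811847448647
```

View pics/s7.png

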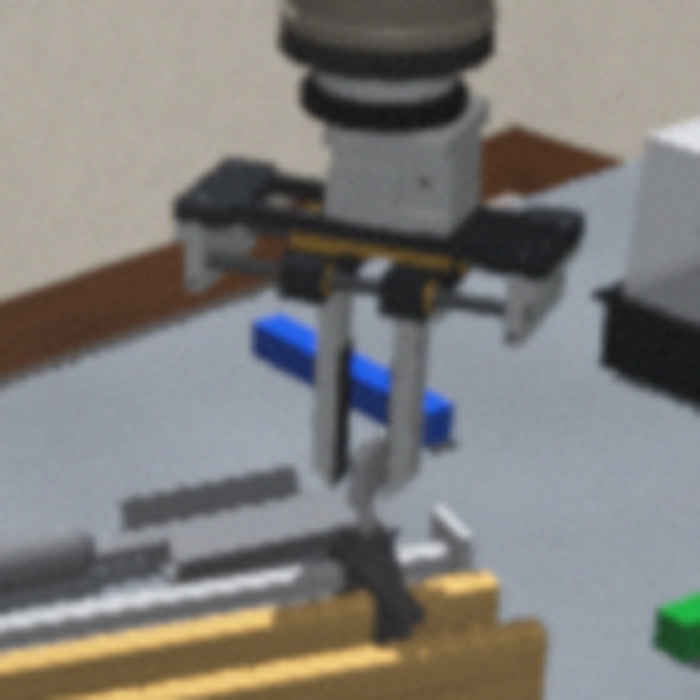

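View pics/w7.png

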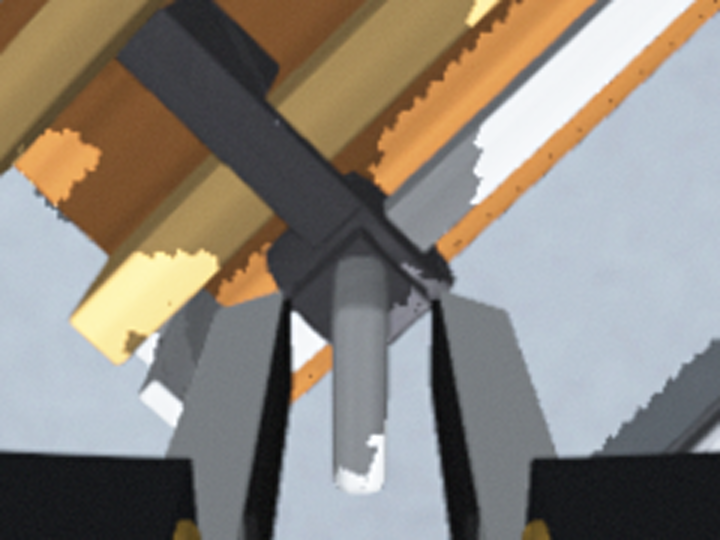

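Emit:
carry_out:
  steps:
    - [[0,0,0,0,0,0],[0,0,0,0,0,0],[0,0,0,0,0,0],[0,0,0,0,0,0]]
  fingers: 0.0

```text
time_s: 7.53
tool_pos: [0.5612, -0.0309, 0.0754]
tool_rot: [-180.0, -0.0, 113.0]
wrist_force: [-2.0, 0.1, 1.7]
gripper_width: 0.0086
```

Run:
```python
from h import *
w=shot('wrist','w8',(200,180,440,360),3)
c=shot('side','s8',(290,110,430,250),5)
s=manip.state();print(s['tool_pos'],s['wrist_force'],s['ft_torque'],s['gripper_width'])
```

```text
[ 0.56123246 -0.03084412  0.07540165] [-1.68387956  0.00505106  3.43362092] [-0.05834365  0.32510466 -0.14645345] 0.008484659076956474
```

View pics/w8.png

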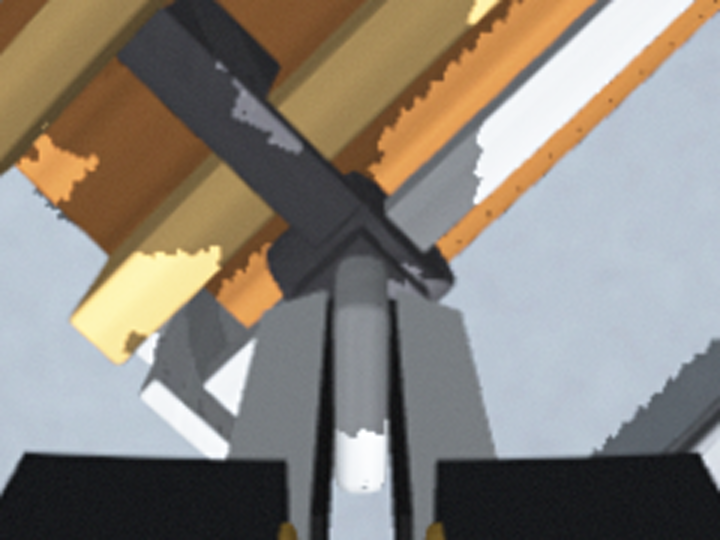

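View pics/s8.png

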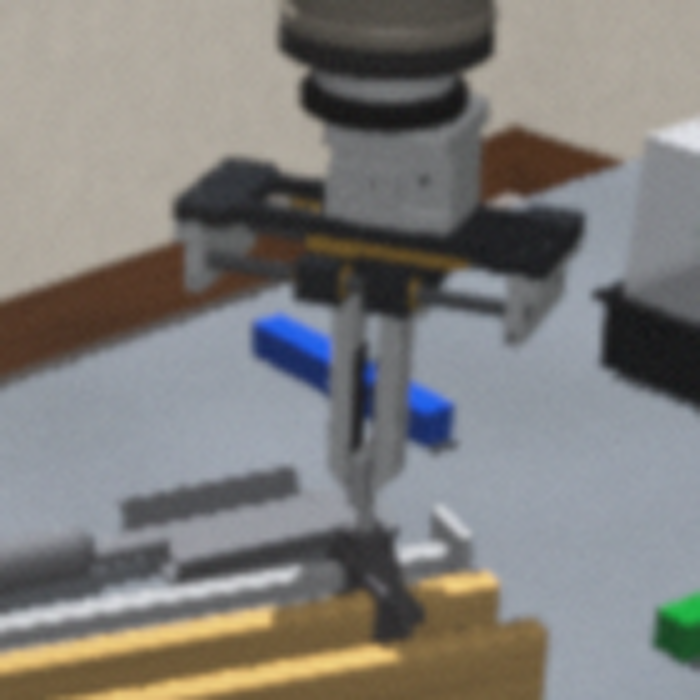

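Emit:
carry_out:
  steps:
    - [[0,0,0,0,0,-0.06],[0,0,0,0,0,-0.06],[0,0,0,0,0,-0.06],[0,0,0,0,0,0]]

```text
time_s: 7.97
tool_pos: [0.5609, -0.031, 0.0754]
tool_rot: [-180.0, -0.0, 123.6]
wrist_force: [-4.3, -1.0, 6.2]
gripper_width: 0.0086
```

```bash
cat > st.py <<'E'
from h import *
s=manip.state()
for k in ['time_s','tool_pos','tool_rot','wrist_force','ft_torque','gripper_width']: print(k,np.round(s[k],4))
Rt=rot(s['tool_rot']);print('F tool',np.round(Rt.T@s['wrist_force'],2),'M tool',np.round(Rt.T@s['ft_torque'],3))
E
python3 st.py
```

```text
time_s 7.9667
tool_pos [ 0.5609 -0.031   0.0754]
tool_rot [-1.799555e+02 -1.620000e-02  1.235567e+02]
wrist_force [-4.3498 -1.0088  6.1861]
ft_torque [-0.1961  0.9293 -0.2436]
gripper_width 0.0086
F tool [ 1.57 -4.19 -6.18] M tool [0.883 0.35  0.244]
```

Emit:
carry_out:
  steps:
    - [[0,0,-0.0001,0,0,-0.08],[0,0,-0.0001,0,0,-0.08],[0,0,-0.0001,0,0,-0.08],[0,0,-0.0001,0,0,-0.08],[0,0,0,0,0,0]]

```text
time_s: 8.38
tool_pos: [0.5605, -0.0312, 0.0754]
tool_rot: [-179.9, -0.1, 141.9]
wrist_force: [-6.2, -0.3, 4.0]
gripper_width: 0.0085
```

```bash
python3 st.py
python3 - <<'E'
from h import *
w=shot('wrist','w9',(200,180,440,360),3)
E
```

```text
time_s 8.3833
tool_pos [ 0.5605 -0.0312  0.0754]
tool_rot [-1.799335e+02 -6.710000e-02  1.419351e+02]
wrist_force [-6.211  -0.3107  3.9538]
ft_torque [-0.2829  1.1702 -0.1017]
gripper_width 0.0085
F tool [ 4.7  -4.08 -3.94] M tool [0.944 0.747 0.102]
```

View pics/w9.png

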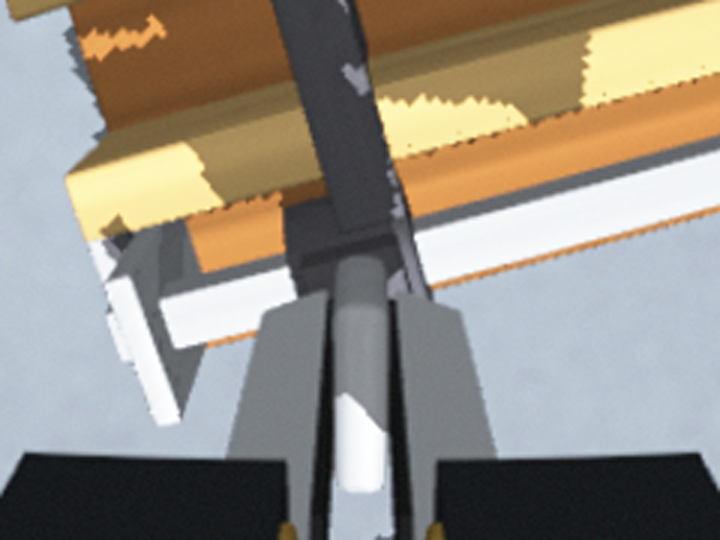

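Emit:
carry_out:
  steps:
    - [[0.0005,-0.0004,0,0,0,-0.08],[0,0,0,0,0,-0.08],[0,0,0,0,0,-0.08],[0,0,0,0,0,-0.08],[0,0,0,0,0,0]]

```text
time_s: 8.85
tool_pos: [0.5603, -0.0313, 0.0755]
tool_rot: [-180.0, -0.0, 160.2]
wrist_force: [-4.3, -2.5, 1.4]
gripper_width: 0.0088
```

```bash
python3 st.py
```

```text
time_s 8.85
tool_pos [ 0.5603 -0.0313  0.0755]
tool_rot [-1.799735e+02 -4.340000e-02  1.601758e+02]
wrist_force [-4.2767 -2.5297  1.3866]
ft_torque [-0.5452  0.6124 -0.0374]
gripper_width 0.0088
F tool [ 3.17 -3.83 -1.38] M tool [0.721 0.391 0.038]
```

Emit:
carry_out:
  steps:
    - [[0.0004,-0.0005,0,0,0,-0.08],[0,0,0,0,0,-0.08],[0,0,0,0,0,-0.08],[0,0,0,0,0,-0.08],[0,0,0,0,0,0]]

```text
time_s: 9.27
tool_pos: [0.5603, -0.0316, 0.0756]
tool_rot: [180.0, 0.0, 178.4]
wrist_force: [-0.1, -3.2, -1.9]
gripper_width: 0.0091
```

```bash
python3 st.py
```

```text
time_s 9.2667
tool_pos [ 0.5603 -0.0316  0.0756]
tool_rot [1.799997e+02 5.500000e-03 1.783713e+02]
wrist_force [-0.1205 -3.1848 -1.884 ]
ft_torque [-0.6055 -0.2492  0.0469]
gripper_width 0.0091
F tool [ 0.03 -3.19  1.88] M tool [ 0.598 -0.266 -0.047]
```

Emit:
carry_out:
  steps:
    - [[0,-0.0004,0,0,0,-0.08],[0,0,0,0,0,-0.08],[0,0,0,0,0,-0.08],[0,0,0,0,0,-0.08],[0,0,0,0,0,0]]

```text
time_s: 9.68
tool_pos: [0.5605, -0.0319, 0.0757]
tool_rot: [-180.0, 0.0, -163.4]
wrist_force: [2.4, -3.3, 0.2]
gripper_width: 0.0087
```

```bash
python3 st.py;python3 - <<'E'
from h import *
w=shot('wrist','w10')
E
```

```text
time_s 9.6833
tool_pos [ 0.5605 -0.0319  0.0757]
tool_rot [-1.799944e+02  3.220000e-02 -1.633873e+02]
wrist_force [ 2.3989 -3.3284  0.249 ]
ft_torque [-0.7739 -0.6614  0.0381]
gripper_width 0.0087
F tool [-1.35 -3.88 -0.25] M tool [ 0.931 -0.413 -0.039]
```

View pics/w10.png

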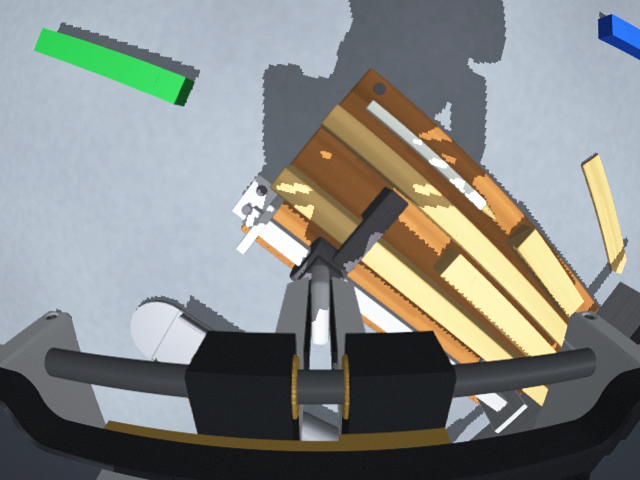

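Emit:
carry_out:
  steps:
    - [[-0.0031,0.004,0,0,0,0],[-0.0031,0.004,0,0,0,0],[-0.0031,0.004,0,0,0,0],[-0.0031,0.004,0,0,0,0],[0,0,0,0,0,0]]

```text
time_s: 10.15
tool_pos: [0.5687, -0.0119, 0.0758]
tool_rot: [-180.0, 0.1, -163.6]
wrist_force: [9.4, -1.7, -7.6]
gripper_width: 0.009
```

```bash
python3 st.py
```

```text
time_s 10.15
tool_pos [ 0.5687 -0.0119  0.0758]
tool_rot [-1.799867e+02  1.195000e-01 -1.635734e+02]
wrist_force [ 9.4282 -1.6866 -7.583 ]
ft_torque [-0.2584 -2.2849  0.0791]
gripper_width 0.009
F tool [-8.55 -4.28  7.6 ] M tool [ 0.894 -2.119 -0.08 ]
```

Emit:
carry_out:
  steps:
    - [[-0.0007,-0.0006,0.0007,0,0,0],[-0.0032,0.0038,0,0,0,0],[-0.0032,0.0038,0,0,0,0],[-0.0032,0.0038,0,0,0,0],[0,0,0,0,0,0]]

```text
time_s: 10.57
tool_pos: [0.5747, 0.0023, 0.0756]
tool_rot: [180.0, 0.1, -163.5]
wrist_force: [0.3, 3.0, 6.4]
gripper_width: 0.0085
```

```bash
python3 st.py
```

```text
time_s 10.5667
tool_pos [0.5747 0.0023 0.0756]
tool_rot [ 1.799755e+02  6.660000e-02 -1.635182e+02]
wrist_force [0.3371 2.9502 6.421 ]
ft_torque [ 0.6131 -0.2127  0.0362]
gripper_width 0.0085
F tool [-1.17  2.74 -6.42] M tool [-0.528 -0.378 -0.036]
```

Emit:
carry_out:
  steps:
    - [[0,0,-0.0003,0,0,0],[0,0,0,0,0,0]]

```text
time_s: 10.73
tool_pos: [0.5745, 0.0018, 0.0756]
tool_rot: [180.0, 0.1, -163.5]
wrist_force: [0.9, 2.1, 4.1]
gripper_width: 0.009
```

```bash
python3 st.py
python3 - <<'E'
from h import *
w=shot('wrist','w11')
E
```

```text
time_s 10.7333
tool_pos [0.5745 0.0018 0.0756]
tool_rot [ 1.799644e+02  5.930000e-02 -1.634538e+02]
wrist_force [0.9168 2.1054 4.0782]
ft_torque [ 0.6732 -0.1683  0.0072]
gripper_width 0.009
F tool [-1.48  1.76 -4.08] M tool [-0.597 -0.353 -0.007]
```

View pics/w11.png

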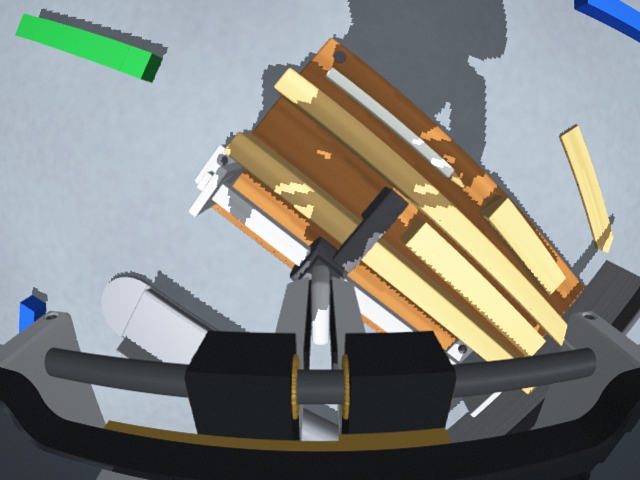

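Emit:
carry_out:
  steps:
    - [[-0.0025,0.0031,0,0,0,0],[-0.0025,0.0031,0,0,0,0],[-0.0025,0.0031,0,0,0,0],[-0.0025,0.0031,0,0,0,0],[0,0,0,0,0,0]]

```text
time_s: 11.2
tool_pos: [0.5804, 0.0159, 0.0756]
tool_rot: [-180.0, 0.0, -163.4]
wrist_force: [-0.1, 2.5, 6.3]
gripper_width: 0.0085
```

```bash
python3 st.py
python3 - <<'E'
from h import *
w=shot('wrist','w12');t=shot('top','t12',(230,150,420,300),4)
E
```

```text
time_s 11.2
tool_pos [0.5804 0.0159 0.0756]
tool_rot [-1.799937e+02  1.050000e-02 -1.633996e+02]
wrist_force [-0.0877  2.451   6.2634]
ft_torque [ 6.744e-01 -6.710e-02  3.000e-04]
gripper_width 0.0085
F tool [-0.62  2.37 -6.26] M tool [-0.627 -0.257 -0.   ]
```

View pics/w12.png

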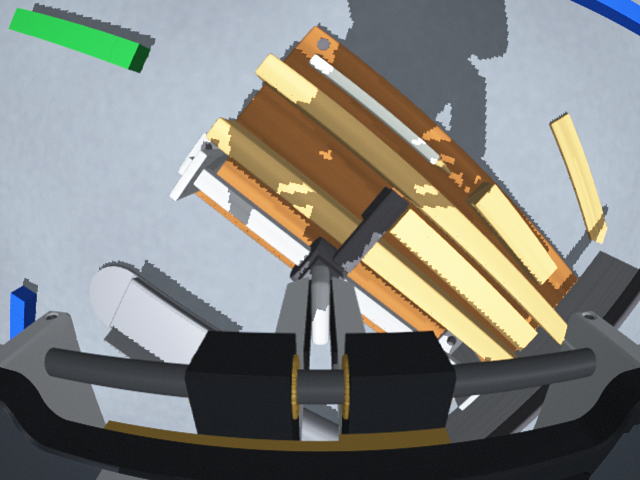

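View pics/t12.png

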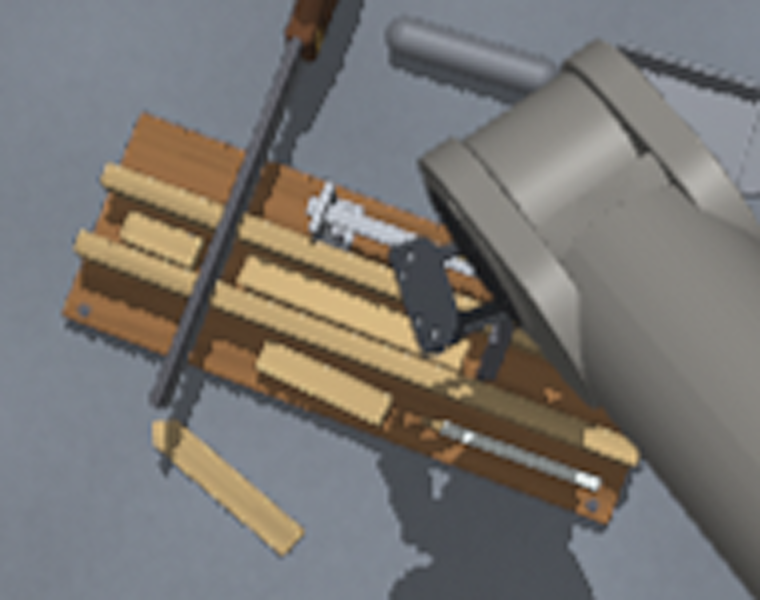

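Emit:
carry_out:
  steps:
    - [[-0.0013,0.0015,-0.0003,0,0,0],[-0.0013,0.0015,0,0,0,0],[-0.0013,0.0015,0,0,0,0]]

```text
time_s: 11.55
tool_pos: [0.5822, 0.0205, 0.0756]
tool_rot: [-180.0, -0.1, -163.4]
wrist_force: [-3.0, -1.1, 7.3]
gripper_width: 0.0088
```

Emit:
carry_out:
  steps:
    - [[-0.0013,0.0015,0,0,0,0],[-0.0013,0.0015,0,0,0,0]]

```text
time_s: 11.72
tool_pos: [0.5839, 0.0242, 0.0756]
tool_rot: [-180.0, -0.1, -163.4]
wrist_force: [-4.8, -0.7, 6.3]
gripper_width: 0.0086
```

Emit:
carry_out:
  steps:
    - [[-0.0007,0.0008,0,0,0,0],[-0.0007,0.0008,0,0,0,0]]

```text
time_s: 11.88
tool_pos: [0.5847, 0.0263, 0.0756]
tool_rot: [-180.0, -0.1, -163.4]
wrist_force: [-4.5, -1.2, 7.1]
gripper_width: 0.0089
```

```bash
python3 st.py
python3 - <<'E'
from h import *
w=shot('wrist','w13',(320,180,600,390),2.8);t=shot('top','t13',(230,150,420,300),4)
E
```

```text
time_s 11.8833
tool_pos [0.5847 0.0263 0.0756]
tool_rot [-1.799879e+02 -5.830000e-02 -1.633998e+02]
wrist_force [-4.4575 -1.169   7.0994]
ft_torque [-0.1756  0.8476  0.0097]
gripper_width 0.0089
F tool [ 4.61  0.15 -7.09] M tool [-0.074  0.862 -0.01 ]
```

View pics/w13.png

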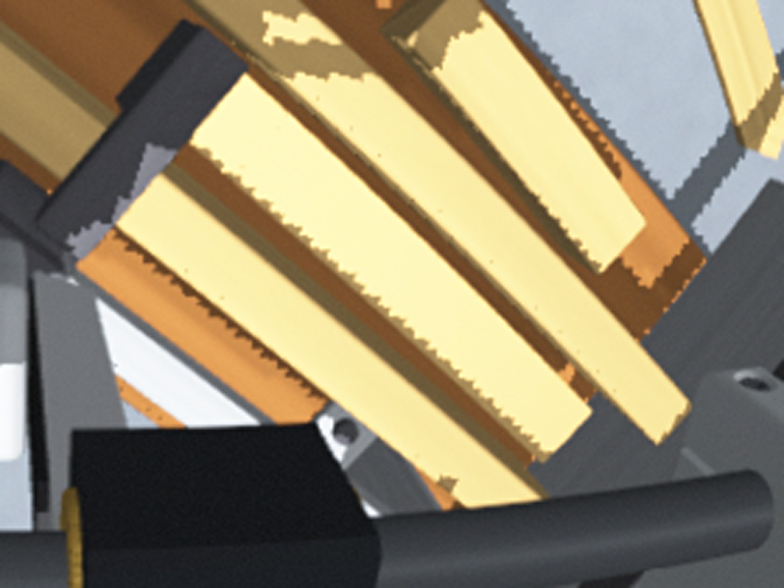

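View pics/t13.png

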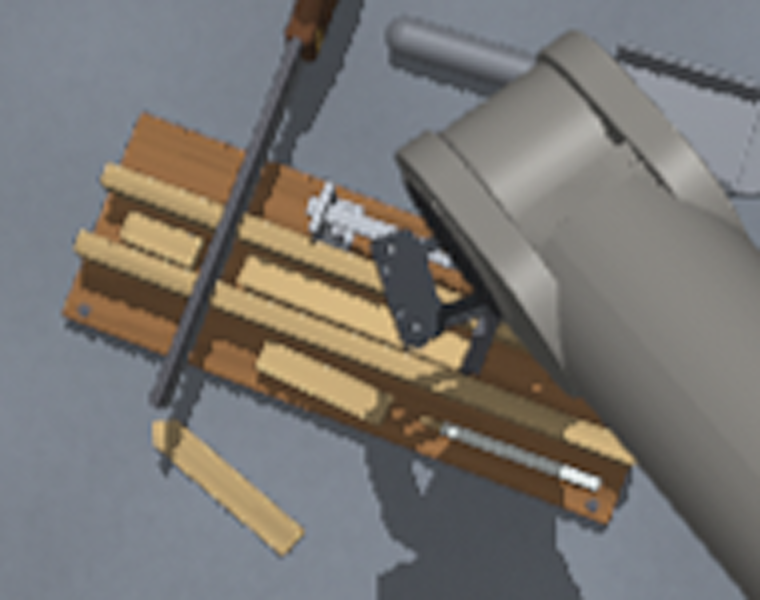

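Emit:
carry_out:
  steps:
    - [[-0.0003,0.001,-0.0005,0,0,0],[-0.0006,0.0008,0,0,0,0],[-0.0006,0.0008,0,0,0,0]]

```text
time_s: 12.23
tool_pos: [0.5855, 0.0288, 0.0757]
tool_rot: [-180.0, -0.1, -163.4]
wrist_force: [0.3, -3.7, -2.8]
gripper_width: 0.0091
```

Emit:
carry_out:
  steps:
    - [[-0.0006,0.0008,0,0,0,0],[-0.0006,0.0008,0,0,0,0]]

```text
time_s: 12.4
tool_pos: [0.5864, 0.0308, 0.0758]
tool_rot: [-180.0, -0.0, -163.3]
wrist_force: [1.3, -4.5, -5.4]
gripper_width: 0.0088
```

```bash
python3 st.py
python3 - <<'E'
from h import *
w=shot('wrist','w14',(320,180,600,390),2.8);t=shot('top','t14',(230,150,420,300),4)
E
```

```text
time_s 12.4
tool_pos [0.5864 0.0308 0.0758]
tool_rot [-1.799914e+02 -2.300000e-02 -1.633474e+02]
wrist_force [ 1.3155 -4.4996 -5.44  ]
ft_torque [-0.865  -0.5536  0.0011]
gripper_width 0.0088
F tool [ 0.03 -4.69  5.44] M tool [ 0.987 -0.283 -0.001]
```

View pics/t14.png

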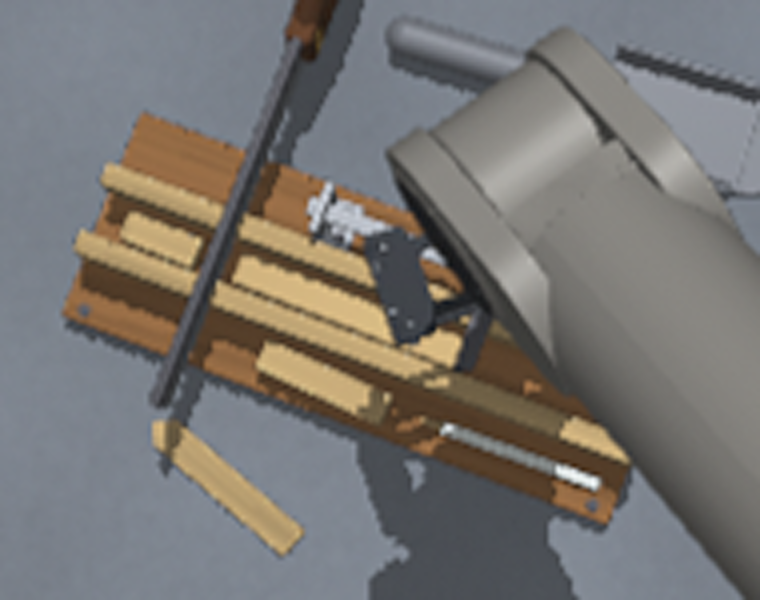

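Emit:
carry_out:
  steps:
    - [[-0.0006,0.0008,0.0003,0,0,0],[-0.0006,0.0008,0,0,0,0]]

```text
time_s: 12.67
tool_pos: [0.5873, 0.033, 0.0758]
tool_rot: [-180.0, 0.0, -163.3]
wrist_force: [2.4, -4.2, -5.8]
gripper_width: 0.0087
```

Emit:
carry_out:
  steps:
    - [[-0.0006,0.0008,0,0,0,0]]

```text
time_s: 12.75
tool_pos: [0.5877, 0.0339, 0.0758]
tool_rot: [-180.0, 0.0, -163.3]
wrist_force: [3.0, -4.6, -5.3]
gripper_width: 0.0089
```

Emit:
carry_out:
  steps:
    - [[-0.0006,0.0008,0,0,0,0]]

```text
time_s: 12.83
tool_pos: [0.5881, 0.0348, 0.0758]
tool_rot: [-180.0, 0.0, -163.3]
wrist_force: [2.4, -5.1, -5.6]
gripper_width: 0.0089
```

Emit:
carry_out:
  steps:
    - [[-0.0008,0.0006,0.0003,0,0,0]]

```text
time_s: 12.92
tool_pos: [0.5886, 0.0359, 0.0757]
tool_rot: [180.0, 0.0, -163.3]
wrist_force: [-2.2, -3.0, 3.0]
gripper_width: 0.0085
```

Emit:
carry_out:
  steps:
    - [[-0.0006,0.0008,0,0,0,0]]

```text
time_s: 13.0
tool_pos: [0.589, 0.037, 0.0757]
tool_rot: [180.0, 0.0, -163.3]
wrist_force: [1.0, -3.2, -0.8]
gripper_width: 0.0091
```

Emit:
carry_out:
  steps:
    - [[-0.0006,0.0008,0,0,0,0]]

```text
time_s: 13.08
tool_pos: [0.5893, 0.0378, 0.0757]
tool_rot: [180.0, 0.0, -163.3]
wrist_force: [0.9, -4.2, 0.5]
gripper_width: 0.0082
```

```bash
python3 st.py
python3 - <<'E'
from h import *
t=shot('side','s15',(210,170,410,320),4);t=shot('top','t15',(230,150,420,300),4)
E
```

```text
time_s 13.0833
tool_pos [0.5893 0.0378 0.0757]
tool_rot [ 1.799981e+02  1.670000e-02 -1.633141e+02]
wrist_force [ 0.8515 -4.2328  0.4856]
ft_torque [-0.7963 -0.3649 -0.0412]
gripper_width 0.0082
F tool [ 0.4  -4.3  -0.49] M tool [ 0.868 -0.121  0.041]
```

View pics/t15.png

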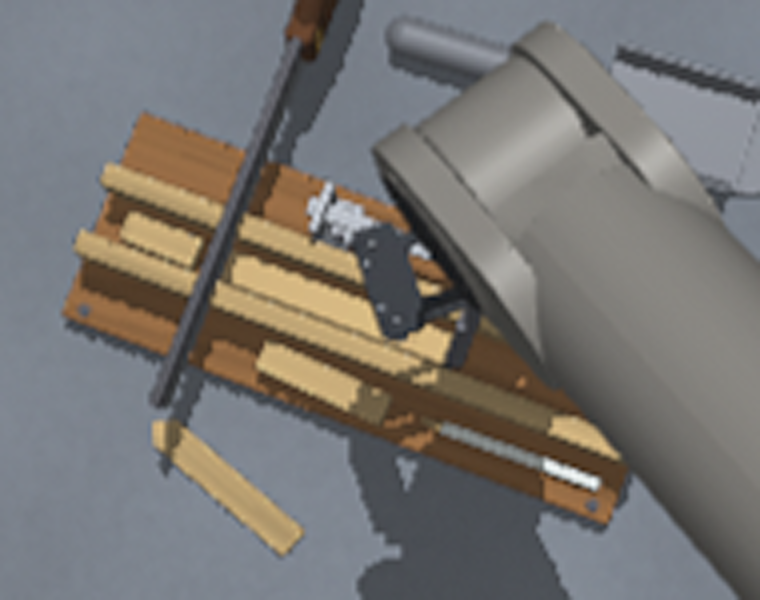

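View pics/s15.png

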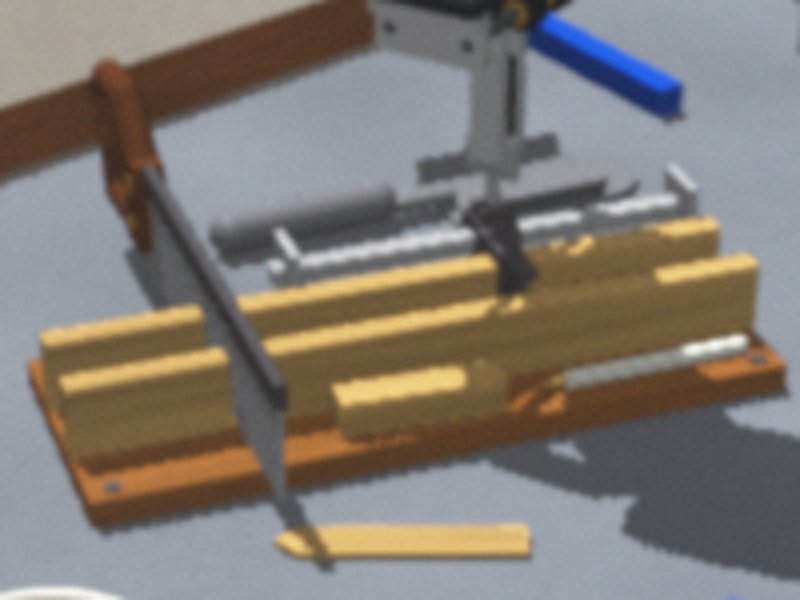

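Emit:
carry_out:
  steps:
    - [[-0.0006,0.0008,0,0,0,0]]

```text
time_s: 13.27
tool_pos: [0.5897, 0.0386, 0.0757]
tool_rot: [-180.0, 0.0, -163.3]
wrist_force: [0.5, -4.0, 2.0]
gripper_width: 0.0086
```

Emit:
carry_out:
  steps:
    - [[-0.0006,0.0008,0,0,0,0]]

```text
time_s: 13.35
tool_pos: [0.5901, 0.0395, 0.0757]
tool_rot: [-180.0, 0.0, -163.3]
wrist_force: [1.1, -3.7, 2.2]
gripper_width: 0.0088
```

Emit:
carry_out:
  steps:
    - [[-0.0006,0.0008,0,0,0,0]]

```text
time_s: 13.43
tool_pos: [0.5904, 0.0404, 0.0757]
tool_rot: [-180.0, 0.0, -163.3]
wrist_force: [1.2, -3.5, 2.1]
gripper_width: 0.0093
```

Emit:
carry_out:
  steps:
    - [[-0.0006,0.0008,0,0,0,0]]

```text
time_s: 13.52
tool_pos: [0.5908, 0.0413, 0.0757]
tool_rot: [-180.0, 0.0, -163.3]
wrist_force: [0.8, -6.2, 4.0]
gripper_width: 0.0087
```

Emit:
carry_out:
  steps:
    - [[0,0,0,0,0,0]]

```text
time_s: 13.6
tool_pos: [0.5908, 0.0414, 0.0757]
tool_rot: [-180.0, 0.0, -163.3]
wrist_force: [0.5, -4.8, 3.9]
gripper_width: 0.0086
```

```bash
python3 st.py
python3 - <<'E'
from h import *
t=shot('top','t16',(230,150,420,300),4)
E
```

```text
time_s 13.6
tool_pos [0.5908 0.0414 0.0757]
tool_rot [-1.799871e+02  1.840000e-02 -1.633167e+02]
wrist_force [ 0.4801 -4.7576  3.9243]
ft_torque [-0.9475 -0.5427 -0.0145]
gripper_width 0.0086
F tool [ 0.9  -4.7  -3.92] M tool [ 1.063 -0.248  0.014]
```

View pics/t16.png

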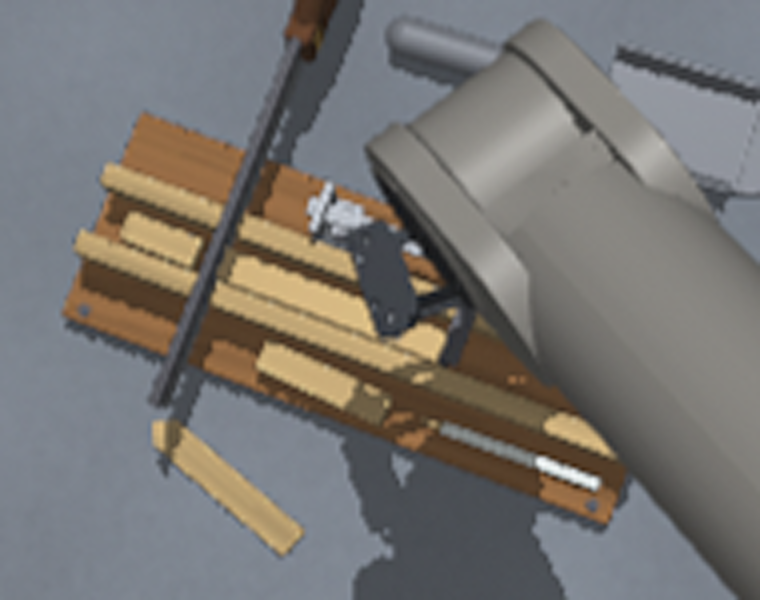

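Emit:
carry_out:
  steps:
    - [[-0.0003,0.0004,0,0,0,0]]

```text
time_s: 13.73
tool_pos: [0.5909, 0.0415, 0.0756]
tool_rot: [-180.0, 0.0, -163.3]
wrist_force: [-0.2, -6.5, 5.6]
gripper_width: 0.0087
```

Emit:
carry_out:
  steps:
    - [[-0.0003,0.0004,0,0,0,0]]

```text
time_s: 13.82
tool_pos: [0.591, 0.0417, 0.0757]
tool_rot: [-180.0, -0.0, -163.3]
wrist_force: [-0.9, -8.3, 7.0]
gripper_width: 0.0088
```

Emit:
carry_out:
  steps:
    - [[-0.0003,0.0004,0,0,0,0]]

```text
time_s: 13.9
tool_pos: [0.5911, 0.0418, 0.0756]
tool_rot: [-179.9, -0.0, -163.4]
wrist_force: [-1.1, -9.0, 7.9]
gripper_width: 0.0087
```

```bash
python3 st.py
```

```text
time_s 13.9
tool_pos [0.5911 0.0418 0.0756]
tool_rot [-1.799335e+02 -3.230000e-02 -1.633511e+02]
wrist_force [-1.061  -9.043   7.9498]
ft_torque [-2.1414  0.1598  0.0447]
gripper_width 0.0087
F tool [ 3.61 -8.37 -7.94] M tool [ 2.006  0.767 -0.044]
```

Emit:
carry_out:
  steps:
    - [[0.0005,-0.0006,-0.0004,0,0,0],[0,0,0,0,0,0]]

```text
time_s: 14.07
tool_pos: [0.5909, 0.0416, 0.0757]
tool_rot: [-180.0, 0.0, -163.3]
wrist_force: [1.4, -4.3, -0.8]
gripper_width: 0.0087
```

```bash
python3 st.py
```

```text
time_s 14.0667
tool_pos [0.5909 0.0416 0.0757]
tool_rot [-1.799875e+02  6.100000e-03 -1.633364e+02]
wrist_force [ 1.4118 -4.2683 -0.8141]
ft_torque [-1.1543 -0.7796 -0.0593]
gripper_width 0.0087
F tool [-0.13 -4.49  0.82] M tool [ 1.329 -0.416  0.059]
```

Emit:
carry_out:
  steps:
    - [[0.0004,-0.0005,0,0,0,0],[0,0,0,0,0,0]]

```text
time_s: 14.23
tool_pos: [0.5908, 0.0414, 0.0758]
tool_rot: [180.0, 0.0, -163.3]
wrist_force: [3.8, -2.9, -2.3]
gripper_width: 0.0088
```

```bash
python3 st.py
```

```text
time_s 14.2333
tool_pos [0.5908 0.0414 0.0758]
tool_rot [ 1.799888e+02  3.520000e-02 -1.633227e+02]
wrist_force [ 3.8095 -2.8533 -2.2787]
ft_torque [-0.7007 -1.149  -0.0286]
gripper_width 0.0088
F tool [-2.83 -3.83  2.28] M tool [ 1.001 -0.9    0.028]
```

Emit:
carry_out:
  steps:
    - [[-0.0003,-0.0002,0.0002,0,0,0.06],[0,0.0001,0,0,0,0.08],[0,0.0001,0.0001,0,0,0.08]]

```text
time_s: 14.48
tool_pos: [0.5908, 0.042, 0.0756]
tool_rot: [180.0, -0.0, -176.1]
wrist_force: [0.8, -2.2, 2.5]
gripper_width: 0.0087
```

```bash
cat >> st.py <<'E'
F=s['wrist_force'];print('Fd %.2f Fn %.2f'%(F[0]*.386+F[1]*.9225,F[0]*.9225-F[1]*.386), 's', (s['tool_pos'][:2]-[.5908,.0414])@[.386,.9225]*1e3)
E
python3 st.py
```

```text
time_s 14.4833
tool_pos [0.5908 0.042  0.0756]
tool_rot [ 1.799626e+02 -4.200000e-03 -1.761164e+02]
wrist_force [ 0.7616 -2.1638  2.4917]
ft_torque [-0.41   -0.2584  0.181 ]
gripper_width 0.0087
F tool [-0.61 -2.21 -2.49] M tool [ 0.427 -0.23  -0.181]
Fd -1.70 Fn 1.54 s 0.49610861760228225
```

Emit:
carry_out:
  steps:
    - [[0,0.0001,0,0,0,0.08],[0,0,0,0,0,0.08],[0,0.0001,0.0001,0,0,0.08]]

```text
time_s: 14.73
tool_pos: [0.5908, 0.0425, 0.0755]
tool_rot: [180.0, -0.0, 170.1]
wrist_force: [1.2, -0.4, 2.8]
gripper_width: 0.0087
```

```bash
python3 st.py
```

```text
time_s 14.7333
tool_pos [0.5908 0.0425 0.0755]
tool_rot [ 1.799514e+02 -2.600000e-03  1.701377e+02]
wrist_force [ 1.1669 -0.3714  2.7641]
ft_torque [-0.1366 -0.2479  0.18  ]
gripper_width 0.0087
F tool [-1.21 -0.16 -2.76] M tool [ 0.092 -0.267 -0.18 ]
Fd 0.11 Fn 1.22 s 0.9920397690259366
```

Emit:
carry_out:
  steps:
    - [[0,0.0003,0,0,0,0.08],[0,0.0002,0,0,0,0.08],[0,0.0001,0,0,0,0.08]]

```text
time_s: 14.98
tool_pos: [0.5909, 0.0431, 0.0755]
tool_rot: [180.0, -0.0, 156.4]
wrist_force: [1.9, -0.1, 0.5]
gripper_width: 0.009
```

```bash
python3 st.py
```

```text
time_s 14.9833
tool_pos [0.5909 0.0431 0.0755]
tool_rot [ 1.799562e+02 -1.310000e-02  1.563905e+02]
wrist_force [ 1.9309 -0.0592  0.5374]
ft_torque [-0.1934 -0.5126  0.2256]
gripper_width 0.009
F tool [-1.79  0.72 -0.54] M tool [-0.028 -0.547 -0.226]
Fd 0.69 Fn 1.80 s 1.5765709156855165
```

Run:
```python
from h import *
t=shot('wrist','w17',(250,180,570,390),2.5);t=shot('top','t17',(230,150,420,300),4)
```

```text
(no output)
```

View pics/w17.png

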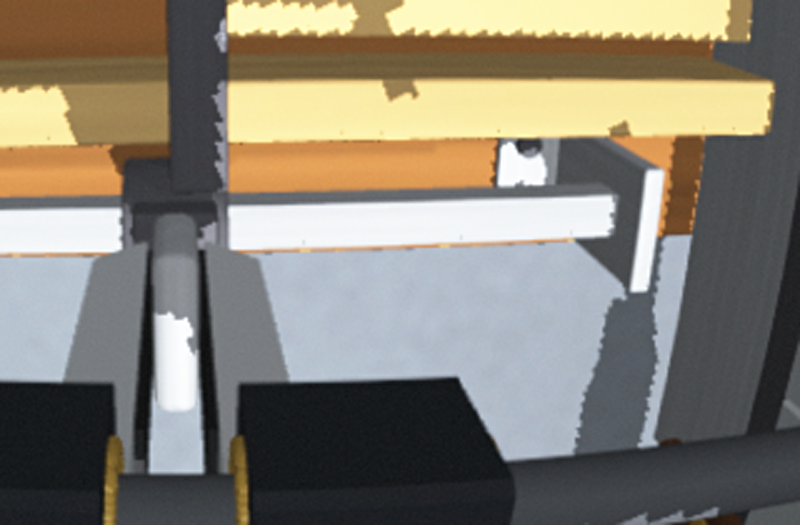

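View pics/t17.png

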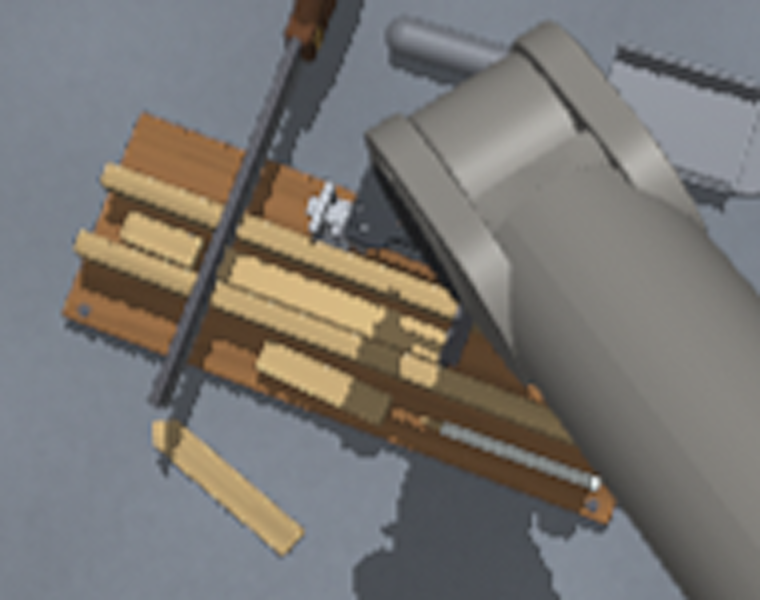

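Run:
```python
from h import *
ims={k:cv2.imread(f'pics/{k}_raw.png').astype(float).sum(2) for k in['t13','t14','t15','t16','t17']}
for k,i in ims.items():
    r=i[212:222,280:298]; print(k)
    print(i[216,282:296].astype(int), i[217,282:296].astype(int), 'sum', int(i[213:221,283:293].sum()))
```

```text
t13
[294 177 157 181 198 204 198 198 212 439 516 524 528 457] [254 147 164 207 203 200 195 185 362 497 519 517 519 525] sum 20857
t14
[296 176 159 180 198 198 186 363 499 521 518 521 529 460] [257 146 166 203 200 192 216 441 515 517 515 517 521 524] sum 24086
t15
[295 176 153 178 230 266 395 506 523 520 522 524 534 462] [255 149 166 191 256 266 484 527 520 518 518 520 522 528] sum 26858
t16
[282 167 202 265 281 274 395 506 525 520 520 524 535 462] [237 156 243 281 281 266 485 531 520 517 520 522 525 527] sum 28097
t17
[282 166 200 263 281 274 395 507 524 521 520 526 533 464] [234 154 243 283 279 266 484 529 520 517 521 520 523 528] sum 28129
```

Emit:
carry_out:
  steps:
    - [[0,0.0001,0,0,0,0.08],[0,0,0,0,0,0.08],[0,0.0001,0.0001,0,0,0.08],[0,0,0,0,0,0.08]]

```text
time_s: 15.42
tool_pos: [0.5913, 0.0434, 0.0755]
tool_rot: [179.9, -0.0, 138.3]
wrist_force: [2.1, 0.9, 0.1]
gripper_width: 0.0091
```

```bash
python3 st.py
```

```text
time_s 15.4167
tool_pos [0.5913 0.0434 0.0755]
tool_rot [ 1.799337e+02 -2.010000e-02  1.382563e+02]
wrist_force [2.0909 0.9364 0.1323]
ft_torque [ 0.2713 -0.7477  0.2561]
gripper_width 0.0091
F tool [-0.94  2.09 -0.13] M tool [-0.7   -0.377 -0.257]
Fd 1.67 Fn 1.57 s 2.053268451180971
```

Emit:
carry_out:
  steps:
    - [[0,0.0002,0,0,0,0.08],[0,0.0001,0,0,0,0.08],[0,0.0001,0.0001,0,0,0.08],[0,0,0,0,0,0.08],[0,0,0,0,0,0]]

```text
time_s: 15.83
tool_pos: [0.5918, 0.0437, 0.0754]
tool_rot: [179.9, -0.0, 119.9]
wrist_force: [3.6, 2.1, -1.6]
gripper_width: 0.009
```

```bash
python3 st.py
```

```text
time_s 15.8333
tool_pos [0.5918 0.0437 0.0754]
tool_rot [ 1.799215e+02 -1.900000e-02  1.198839e+02]
wrist_force [ 3.5581  2.1466 -1.568 ]
ft_torque [ 0.4972 -1.1486  0.1769]
gripper_width 0.009
F tool [0.09 4.15 1.57] M tool [-1.244 -0.141 -0.178]
Fd 3.35 Fn 2.45 s 2.531025390056458
```

Emit:
carry_out:
  steps:
    - [[0,0.0005,0,0,0,0.08],[0,0.0002,0,0,0,0.08],[0,0.0,0,0,0,0.04],[0,0,0,0,0,0]]

```text
time_s: 16.17
tool_pos: [0.5922, 0.0439, 0.0754]
tool_rot: [180.0, -0.0, 108.6]
wrist_force: [3.1, 2.1, 0.0]
gripper_width: 0.009
```

```bash
python3 st.py
python3 - <<'E'
from h import *
t=shot('wrist','w18',(200,180,440,360),3);t=shot('top','t18',(230,150,420,300),4)
for k in['t16','t17','t18']:
    i=cv2.imread(f'pics/{k}_raw.png').astype(float).sum(2);print(k,i[216,282:290],i[217,282:290],i[218,282:290])
E
```

```text
time_s 16.1667
tool_pos [0.5922 0.0439 0.0754]
tool_rot [ 1.799550e+02 -2.840000e-02  1.086359e+02]
wrist_force [3.1433 2.0755 0.0168]
ft_torque [ 0.4658 -0.9563  0.24  ]
gripper_width 0.009
F tool [ 0.96  3.64 -0.01] M tool [-1.055  0.136 -0.24 ]
Fd 3.13 Fn 2.10 s 2.8617296561869474
t16 [282. 167. 202. 265. 281. 274. 395. 506.] [237. 156. 243. 281. 281. 266. 485. 531.] [179. 154. 252. 282. 279. 259. 480. 524.]
t17 [282. 166. 200. 263. 281. 274. 395. 507.] [234. 154. 243. 283. 279. 266. 484. 529.] [179. 152. 257. 283. 279. 263. 480. 527.]
t18 [291. 179. 155. 253. 283. 270. 395. 506.] [252. 153. 211. 277. 281. 267. 483. 528.] [194. 137. 242. 283. 279. 266. 482. 526.]
```

View pics/w18.png

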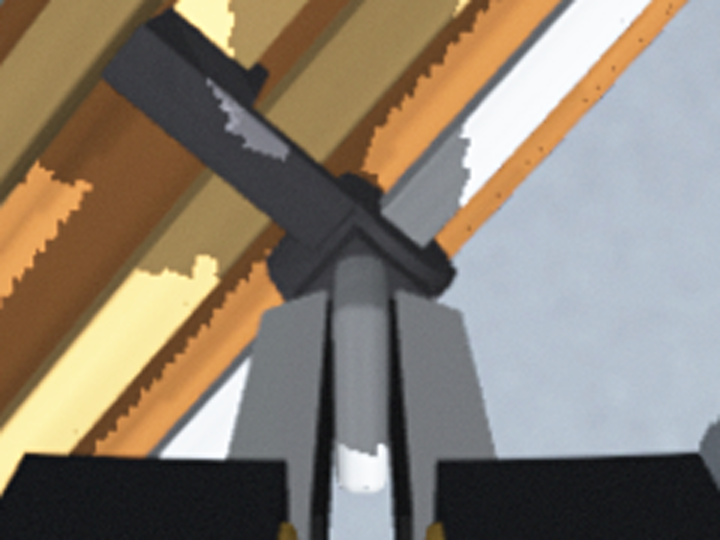

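Run:
```python
import cv2,numpy as np
r=[]
for k in['t13','t15','t16','t17','t18']:
    a=cv2.imread(f'pics/{k}_raw.png')[195:245,262:312];r.append(cv2.resize(a,(260,260),interpolation=cv2.INTER_NEAREST))
r.append(np.zeros_like(r[0]));cv2.imwrite('pics/cmp.png',np.vstack([np.hstack(r[:3]),np.hstack(r[3:])]))
b=[cv2.imread(f'pics/{k}_raw.png').astype(int) for k in['t13','t15','t16','t17','t18']]
# saw back edges far from the trough: rows 170..250 ; print left/right crossing of dark back
for row in (200,205,225,230,240):
    print(row,[list(x[row,265:300].sum(1)) and np.round(float((450-x[row,262:305].sum(1)).clip(0).dot(np.arange(262,305))/(450-x[row,262:305].sum(1)).clip(0).sum()),2) for x in b])
```

```text
200 [np.float64(284.75), np.float64(284.73), np.float64(284.76), np.float64(284.76), np.float64(284.74)]
205 [np.float64(283.54), np.float64(283.56), np.float64(283.56), np.float64(283.6), np.float64(283.58)]
225 [np.float64(275.17), np.float64(273.37), np.float64(273.35), np.float64(273.37), np.float64(273.25)]
230 [np.float64(280.28), np.float64(280.26), np.float64(280.27), np.float64(280.27), np.float64(280.27)]
240 [np.float64(278.25), np.float64(278.21), np.float64(278.14), np.float64(278.14), np.float64(278.24)]
```

View pics/cmp.png

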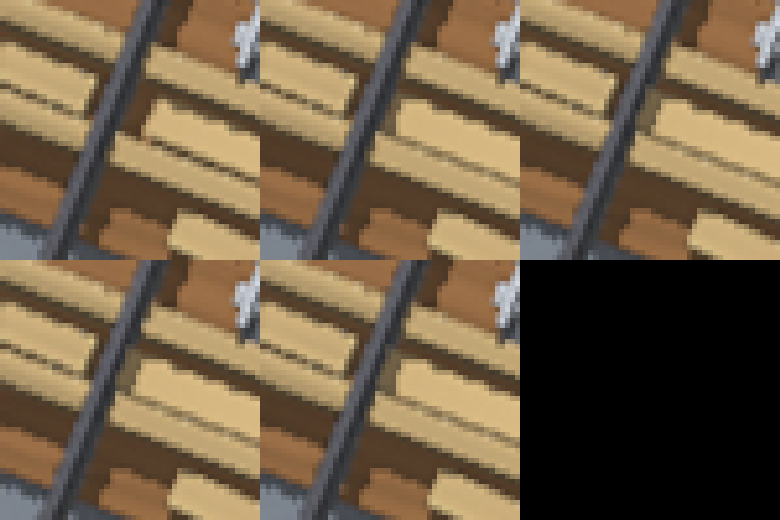

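View pics/t18.png

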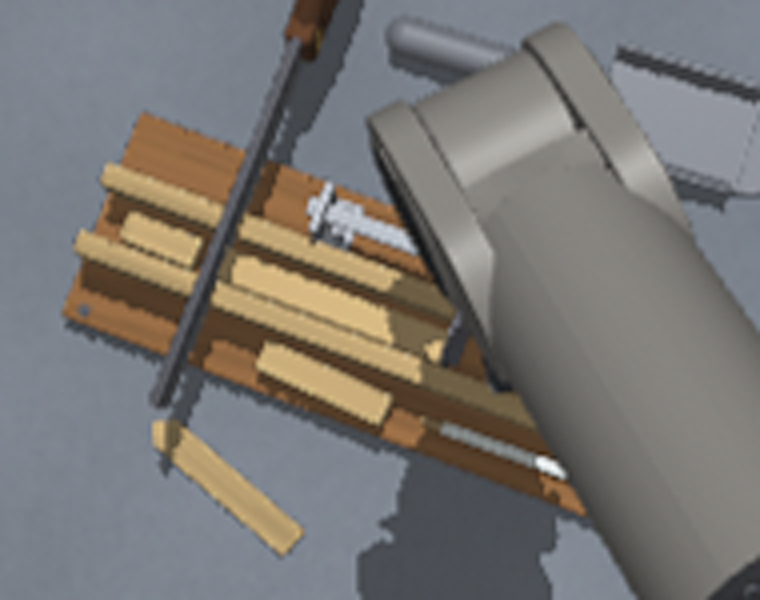

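Emit:
carry_out:
  steps:
    - [[0,0.0007,0,0,0,-0.08],[0,-0.0001,0,0,0,-0.08],[0,-0.0002,-0.0001,0,0,-0.08],[0,-0.0002,0,0,0,-0.08],[0,-0.0001,0,0,0,0]]

```text
time_s: 16.68
tool_pos: [0.5916, 0.0435, 0.0754]
tool_rot: [-180.0, -0.1, 127.3]
wrist_force: [-2.4, 3.3, 5.5]
gripper_width: 0.0088
```

```bash
python3 st.py
```

```text
time_s 16.6833
tool_pos [0.5916 0.0435 0.0754]
tool_rot [-1.799782e+02 -6.520000e-02  1.272833e+02]
wrist_force [-2.3702  3.296   5.4902]
ft_torque [ 0.7353  0.1689 -0.1087]
gripper_width 0.0088
F tool [ 4.06  0.11 -5.49] M tool [-0.311  0.687  0.108]
Fd 2.13 Fn -3.46 s 2.190100672335883
```

Emit:
carry_out:
  steps:
    - [[0.0005,-0.0002,-0.0003,0,0,-0.08],[0,-0.0002,0,0,0,-0.08],[0,-0.0002,-0.0001,0,0,-0.08],[0,-0.0001,0,0,0,-0.08],[0,-0.0002,0,0,0,-0.08]]

```text
time_s: 17.1
tool_pos: [0.5909, 0.0427, 0.0755]
tool_rot: [-180.0, -0.0, 150.1]
wrist_force: [1.6, 0.9, -2.4]
gripper_width: 0.0088
```

```bash
python3 st.py
```

```text
time_s 17.1
tool_pos [0.5909 0.0427 0.0755]
tool_rot [-1.799923e+02 -3.840000e-02  1.500828e+02]
wrist_force [ 1.5757  0.9367 -2.383 ]
ft_torque [ 0.2945 -0.6282 -0.1745]
gripper_width 0.0088
F tool [-0.9   1.6   2.38] M tool [-0.569 -0.398  0.174]
Fd 1.47 Fn 1.09 s 1.2185626592316814
```

Emit:
carry_out:
  steps:
    - [[0,-0.0001,0,0,0,-0.08],[0,-0.0002,0,0,0,-0.08],[0,-0.0002,0,0,0,-0.08],[0,-0.0002,0,0,0,-0.08],[0,-0.0001,0,0,0,-0.08]]

```text
time_s: 17.52
tool_pos: [0.5905, 0.0419, 0.0756]
tool_rot: [-180.0, -0.0, 173.0]
wrist_force: [2.0, 0.4, -1.3]
gripper_width: 0.0089
```

Emit:
carry_out:
  steps:
    - [[0,-0.0002,0,0,0,-0.08],[0,-0.0002,0,0,0,-0.08],[0,-0.0002,0,0,0,-0.08],[0,-0.0001,0,0,0,-0.08],[0,0,0,0,0,0]]

```text
time_s: 17.93
tool_pos: [0.5906, 0.041, 0.0757]
tool_rot: [180.0, -0.0, -168.7]
wrist_force: [-0.9, -0.2, 3.7]
gripper_width: 0.0089
```

```bash
python3 st.py
cat > blade.py <<'E'
from h import *
import sys
n=sys.argv[1]
shot('top',n)
for k in['t15','t16','t17','t18',n]:
    i=cv2.imread(f'pics/{k}_raw.png').astype(float).sum(2)
    c=[]
    for row in range(236,249):
        w=(450-i[row,262:305]).clip(0);
    # saw back: fit per-row centroid of darkest band between rows 150..175 not free; use free end rows
    print(k,i[216,282:288],i[217,282:288],i[240,274:283],i[242,273:282])
E
python3 blade.py t19
```

```text
time_s 17.9333
tool_pos [0.5906 0.041  0.0757]
tool_rot [ 1.799834e+02 -4.020000e-02 -1.686881e+02]
wrist_force [-0.9356 -0.1915  3.6748]
ft_torque [-0.0553 -0.1478  0.0115]
gripper_width 0.0089
F tool [ 0.96 -0.   -3.67] M tool [ 0.083 -0.134 -0.012]
Fd -0.54 Fn -0.79 s -0.42591415379743325
t15 [295. 176. 153. 178. 230. 266.] [255. 149. 166. 191. 256. 266.] [157. 173. 179. 174. 177. 179. 177. 304. 327.] [163. 153. 182. 217. 230. 215. 207. 198. 246.]
t16 [282. 167. 202. 265. 281. 274.] [237. 156. 243. 281. 281. 266.] [158. 174. 188. 175. 178. 179. 172. 303. 327.] [143. 166. 185. 212. 227. 219. 207. 197. 245.]
t17 [282. 166. 200. 263. 281. 274.] [234. 154. 243. 283. 279. 266.] [157. 174. 181. 177. 178. 181. 175. 299. 328.] [147. 166. 185. 214. 227. 218. 210. 197. 248.]
t18 [291. 179. 155. 253. 283. 270.] [252. 153. 211. 277. 281. 267.] [155. 171. 181. 175. 178. 179. 176. 303. 326.] [157. 154. 182. 215. 228. 217. 210. 200. 246.]
t19 [292. 176. 152. 254. 281. 273.] [250. 154. 210. 276. 282. 268.] [153. 173. 178. 174. 178. 180. 173. 304. 329.] [157. 155. 185. 216. 226. 217. 208. 197. 248.]
```

Emit:
carry_out:
  steps:
    - [[-0.0003,0.0004,-0.0002,0,0,0],[-0.0003,0.0004,0,0,0,0]]

```text
time_s: 18.15
tool_pos: [0.5907, 0.0415, 0.0757]
tool_rot: [-180.0, -0.1, -169.1]
wrist_force: [-2.5, -5.1, -0.0]
gripper_width: 0.0085
```

```bash
python3 st.py|tail -3
```

```text
gripper_width 0.0085
F tool [ 3.41 -4.54  0.03] M tool [ 0.868  0.535 -0.176]
Fd -5.67 Fn -0.33 s 0.040470886996297806
```

Emit:
carry_out:
  steps:
    - [[-0.0003,0.0004,0,0,0,0]]

```text
time_s: 18.23
tool_pos: [0.5909, 0.0418, 0.0757]
tool_rot: [-179.9, -0.1, -169.1]
wrist_force: [-3.1, -6.7, 0.8]
gripper_width: 0.0088
```

```bash
python3 st.py|tail -3
```

```text
gripper_width 0.0088
F tool [ 4.34 -6.04 -0.79] M tool [ 1.275  0.844 -0.156]
Fd -7.43 Fn -0.27 s 0.4146820444504121
```

Emit:
carry_out:
  steps:
    - [[-0.0003,0.0004,0,0,0,0]]

```text
time_s: 18.32
tool_pos: [0.591, 0.042, 0.0757]
tool_rot: [-179.9, -0.1, -169.1]
wrist_force: [-4.5, -7.6, 3.2]
gripper_width: 0.0085
```

```bash
python3 st.py|tail -3; python3 blade.py t20 | tail -1
```

```text
gripper_width 0.0085
F tool [ 5.89 -6.64 -3.13] M tool [ 1.523  1.196 -0.161]
Fd -8.78 Fn -1.23 s 0.6275207837051099
t20 [252. 144. 206. 276. 281. 266.] [197. 134. 239. 281. 281. 265.] [136. 178. 184. 180. 177. 181. 174. 299. 327.] [158. 172. 186. 222. 228. 220. 210. 196. 246.]
```

Emit:
carry_out:
  steps:
    - [[0.0006,-0.0008,-0.0001,0,0,0],[0.0003,-0.0004,0,0,0,0],[0,0,0,0,0,0]]

```text
time_s: 18.62
tool_pos: [0.5908, 0.0417, 0.0758]
tool_rot: [180.0, -0.0, -169.1]
wrist_force: [0.1, -2.8, -5.7]
gripper_width: 0.0089
```

```bash
python3 st.py|tail -3; python3 blade.py t21 | tail -1
```

```text
gripper_width 0.0089
F tool [ 0.42 -2.79  5.75] M tool [ 0.522 -0.137 -0.178]
Fd -2.56 Fn 1.19 s 0.25811944415223953
t21 [279. 169. 201. 265. 284. 272.] [231. 151. 242. 281. 279. 265.] [153. 174. 184. 176. 179. 181. 175. 302. 324.] [147. 164. 186. 222. 229. 217. 208. 196. 247.]
```

Emit:
carry_out:
  steps:
    - [[0,0.0002,0.0003,0,0,0.08],[0,0.0002,0.0001,0,0,0.08]]

```text
time_s: 18.83
tool_pos: [0.5908, 0.042, 0.0756]
tool_rot: [-180.0, -0.0, -178.4]
wrist_force: [-2.2, -2.8, -1.6]
gripper_width: 0.0084
```

```bash
python3 st.py|tail -3; python3 blade.py t22 | tail -1
```

```text
gripper_width 0.0084
F tool [ 2.26 -2.71  1.57] M tool [ 0.661  0.341 -0.157]
Fd -3.40 Fn -0.95 s 0.5954138201629576
t22 [279. 166. 203. 264. 281. 271.] [234. 155. 241. 283. 280. 267.] [157. 176. 183. 177. 179. 180. 174. 301. 330.] [146. 165. 185. 218. 228. 218. 207. 199. 248.]
```

Steady: nip unchanged, drive force about 3.4 N. I'll keep tightening.

Emit:
carry_out:
  steps:
    - [[0,0.0002,0,0,0,0.08],[0,0.0002,0,0,0,0.08],[0,0.0001,0.0001,0,0,0.08]]

```text
time_s: 19.13
tool_pos: [0.5908, 0.0426, 0.0755]
tool_rot: [-180.0, -0.0, 167.9]
wrist_force: [-1.7, -1.9, -2.1]
gripper_width: 0.0089
```

```bash
python3 st.py|tail -3; python3 blade.py t23 | tail -1
```

```text
gripper_width 0.0089
F tool [ 1.28 -2.25  2.1 ] M tool [ 0.64  0.15 -0.16]
Fd -2.44 Fn -0.84 s 1.1178666113162272
t23 [281. 168. 200. 266. 280. 271.] [233. 154. 245. 280. 281. 268.] [153. 175. 183. 181. 178. 178. 173. 303. 329.] [143. 168. 185. 221. 228. 219. 208. 199. 247.]
```

Emit:
carry_out:
  steps:
    - [[0,0.0002,0.0001,0,0,0.08],[0,0.0002,0,0,0,0.08],[0,0.0002,0.0001,0,0,0.08]]

```text
time_s: 19.43
tool_pos: [0.5911, 0.0431, 0.0755]
tool_rot: [-180.0, -0.0, 154.3]
wrist_force: [-3.3, -2.8, 1.2]
gripper_width: 0.0082
```

```bash
python3 st.py|tail -3; python3 blade.py t24 | tail -1
```

```text
gripper_width 0.0082
F tool [ 1.73 -3.95 -1.17] M tool [ 0.978  0.15  -0.194]
Fd -3.86 Fn -1.93 s 1.6933443273799749
t24 [279. 167. 198. 268. 281. 274.] [233. 153. 243. 281. 280. 267.] [155. 174. 183. 180. 181. 181. 172. 300. 329.] [147. 164. 184. 221. 229. 217. 210. 196. 246.]
```

Emit:
carry_out:
  steps:
    - [[0,0.0001,0,0,0,0.08],[0,0.0002,0,0,0,0.08],[0,0.0001,0,0,0,0.08],[0,0.0002,0,0,0,0.08]]

```text
time_s: 19.82
tool_pos: [0.5915, 0.0438, 0.0755]
tool_rot: [-180.0, 0.0, 136.0]
wrist_force: [-1.1, -3.5, 0.1]
gripper_width: 0.0087
```

```bash
python3 st.py|tail -3; python3 blade.py t25 | tail -1
```

```text
gripper_width 0.0087
F tool [-1.61 -3.32 -0.13] M tool [ 0.696 -0.273 -0.253]
Fd -3.67 Fn 0.30 s 2.4817935010393897
t25 [279. 167. 202. 266. 282. 274.] [234. 153. 240. 280. 280. 266.] [155. 174. 185. 177. 181. 179. 176. 303. 327.] [145. 165. 186. 221. 228. 217. 213. 197. 251.]
```

Emit:
carry_out:
  steps:
    - [[0,0.0001,0,0,0,0.08],[0,0.0002,0,0,0,0.08],[0,0.0001,0,0,0,0.08]]

```text
time_s: 20.12
tool_pos: [0.5919, 0.0442, 0.0755]
tool_rot: [180.0, 0.0, 122.3]
wrist_force: [-0.5, -2.7, -2.0]
gripper_width: 0.0087
```

Emit:
carry_out:
  steps:
    - [[0,0.0001,0,0,0,0.08],[0,0.0001,0,0,0,0.08],[0,0.0001,0,0,0,0.08],[0,0,0,0,0,0]]

```text
time_s: 20.45
tool_pos: [0.5925, 0.0444, 0.0754]
tool_rot: [180.0, 0.0, 108.5]
wrist_force: [2.6, -2.2, -4.5]
gripper_width: 0.0087
```

```bash
python3 st.py; python3 blade.py t26 | tail -1;python3 -c "
from h import *
shot('wrist','w26',(200,180,440,360),3)"
```

```text
time_s 20.45
tool_pos [0.5925 0.0444 0.0754]
tool_rot [1.799595e+02 6.300000e-03 1.085371e+02]
wrist_force [ 2.6498 -2.1505 -4.5088]
ft_torque [-0.4898 -0.5874  0.1999]
gripper_width 0.0087
F tool [-2.88  1.83  4.51] M tool [-0.401 -0.651 -0.2  ]
Fd -0.96 Fn 3.27 s 3.4509065975240936
t26 [279. 166. 199. 266. 279. 273.] [232. 153. 240. 282. 277. 267.] [156. 176. 183. 177. 181. 181. 173. 302. 328.] [146. 163. 187. 220. 234. 216. 208. 198. 246.]
```

View pics/w26.png

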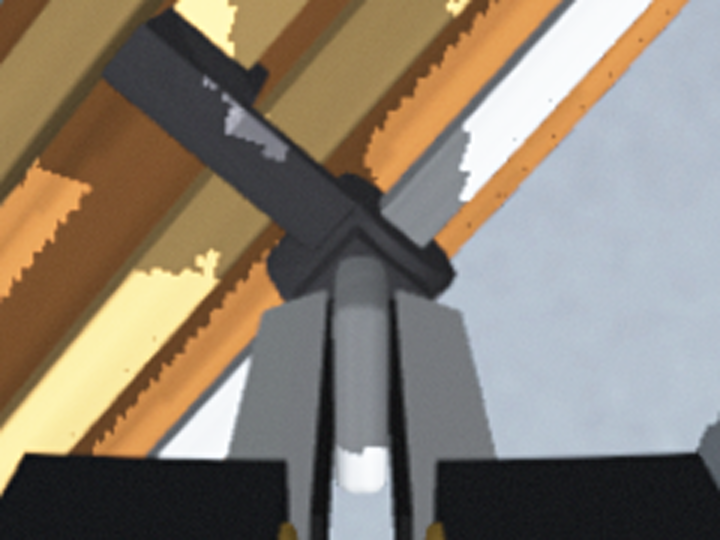

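Emit:
carry_out:
  steps:
    - [[-0.0005,0.0003,0.0004,0,0,0],[0,0,0,0,0,0]]

```text
time_s: 20.72
tool_pos: [0.5925, 0.0444, 0.0754]
tool_rot: [180.0, -0.0, 108.7]
wrist_force: [-2.3, -0.5, 4.1]
gripper_width: 0.0086
```

Emit:
carry_out:
  steps:
    - [[0,0,0,0,0,0],[0,0,0,0,0,0],[0,0,0,0,0,0],[0,0,0,0,0,0]]
  fingers: 0.03

```text
time_s: 21.05
tool_pos: [0.5926, 0.0439, 0.075]
tool_rot: [180.0, -0.0, 108.5]
wrist_force: [0.5, -0.0, 0.5]
gripper_width: 0.0293
```

Emit:
carry_out:
  steps:
    - [[0,0,-0.01,0,0,0],[0,0,-0.02,0,0,0],[0,0,-0.03,0,0,0],[0,0,-0.03,0,0,0],[0,0,0,0,0,0]]

```text
time_s: 21.47
tool_pos: [0.5953, 0.0447, 0.1713]
tool_rot: [179.6, 0.1, 108.5]
wrist_force: [0.9, 0.5, -0.2]
gripper_width: 0.0297
```

```bash
python3 st.py; python3 blade.py t27 | tail -1;python3 -c "
from h import *
shot('wrist','w27');shot('side','s27',(210,170,410,320),4);shot('top','t28',(230,150,420,300),4)"
```

```text
time_s 21.4667
tool_pos [0.5953 0.0447 0.1713]
tool_rot [1.795933e+02 9.540000e-02 1.084731e+02]
wrist_force [ 0.8836  0.4897 -0.1692]
ft_torque [ 0.0327 -0.1891  0.0073]
gripper_width 0.0297
F tool [0.18 0.99 0.18] M tool [-0.19  -0.029 -0.007]
Fd 0.79 Fn 0.63 s 4.7343686753166905
t27 [278. 164. 197. 259. 278. 271.] [231. 154. 239. 281. 280. 265.] [152. 172. 182. 179. 173. 179. 171. 301. 327.] [146. 163. 183. 218. 229. 216. 208. 196. 245.]
```

View pics/w27.png

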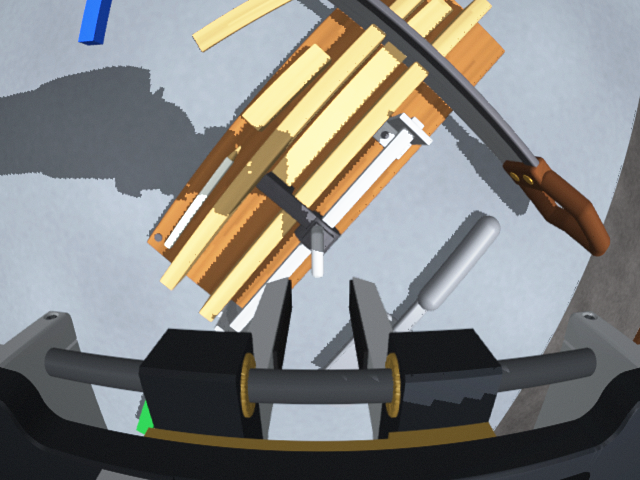

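View pics/s27.png

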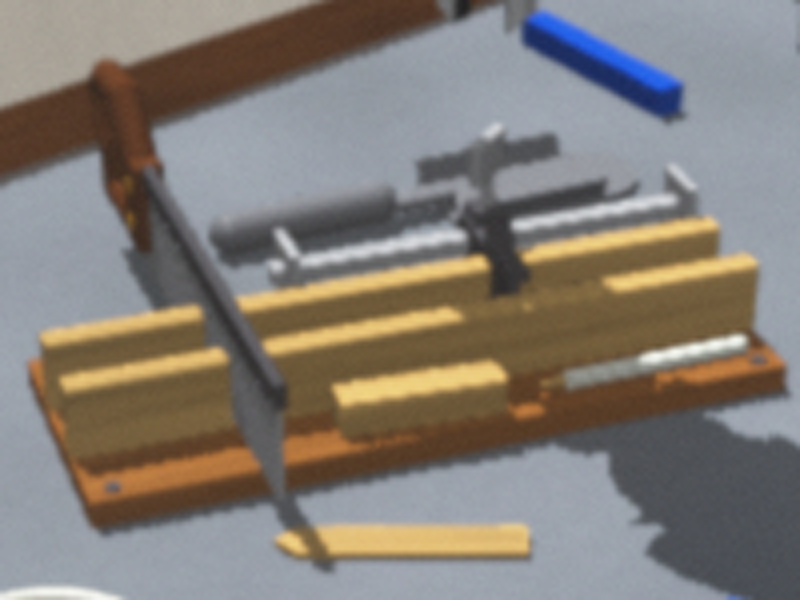

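Emit:
carry_out:
  steps:
    - [[0,0,0,0,0,0],[0,0,0,0,0,0],[0,0,0,0,0,0],[0,0,0,0,0,0],[0,0,0,0,0,0]]

```text
time_s: 22.08
tool_pos: [0.5924, 0.0438, 0.1647]
tool_rot: [-180.0, -0.0, 108.5]
wrist_force: [-0.4, -0.1, -0.7]
gripper_width: 0.0297
```

```bash
python3 blade.py t29 | tail -1; python3 -c "
from h import *
print(manip.finish_job())"
```

```text
t29 [276. 166. 199. 262. 278. 269.] [231. 155. 240. 279. 279. 266.] [155. 177. 183. 177. 177. 179. 173. 299. 326.] [148. 162. 184. 217. 227. 215. 207. 194. 246.]
the job is handed in; nothing more can be done
None
```

The stop is set to the sample stake and clamped. I handed the job in at about 22 s; no verdict was reported.

**What I did:** I gripped the thumb screw's paddle, loosened it 1.46 rad, and slid the stop up by feel until the stake met the blade. I then eased back to a light nip and tightened the screw to about 4.5° past where it started.

**First attempt failed a check:** The top view showed the blade back at rest, so the stop had slipped back during that first tightening. My grip was about 2 mm off the screw's axis and dragged the stop. I loosened the screw again by 1.44 rad, re-felt the contact and retightened along the corrected turning axis.

**Last checks:**
- **Nip:** After release, the top view still showed the small blade yield, about 0.3 mm. I estimate the nip at about 2 N. Both come from sub-pixel image changes and wrist force, so they are rough. While feeling for contact, I twice pressed the blade to an estimated 5 N.
- **Clamp:** The screw followed the fingers without slipping and still needed about 0.2 N m to turn at the end. I did not pull on the stop to test the clamp.
- **Surroundings:** In the last pictures, the pencil, offcuts, tag, trowel and saw appear unmoved. The pots are outside those views and were not checked at the end. The gripper is clear of everything.

**Disagreement:** Both cameras showed the fingertips about 28 mm above the reported TCP, so I set the grip height from the pictures.

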